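# Cover the pans after service

### The job

Close up the station after service: take the turner off the rectangular pan and lay it flat in its rest (the shallow oblong tray), then put on each of the three containers the lid that fits it, square and fully down on the rim. Set things down rather than dropping them, and leave the containers, the tray, the salt shaker and the sauce cup where they stand.

Things in the scene. Friction and masses are not known exactly. Their poses are not given: they have to be found in the camera images.
- lid_gn_center (a point): Rectangular steel lid, lying right way up on the table. Plate 104 (x) by 172 (y), 4 thick; under it a panel 66 x 134, 10 deep, drops into the pan; on top a bow handle: bar 10 thick, 72 long along y, its axis 28 above the plate. 47 tall in all, 0.25 kg. Point: its centre, half-way up; the handle bar is 18.5 above it, the plate's underside 13.5 below. z up. (mm)
- lid_large_center (a point): Large round steel lid, lying right way up on the table. Plate diameter 142, 4 thick; under it a panel, diameter 118, 10 deep, drops into the pot; on top a knob, diameter 30, 20 tall, on a stem of 16. 50 tall in all, 0.22 kg. Point: its centre, half-way up; the knob's middle is 15 above it, the plate's underside 15 below. z up; yaw does not matter. (mm)
- lid_small_center (a point): Small round steel lid, lying right way up on the table. Plate diameter 106, 4 thick; under it a panel, diameter 82, 10 deep, drops into the pot; on top a knob, diameter 30, 20 tall, on a stem of 16. 50 tall in all, 0.14 kg. Point: its centre, half-way up; the knob's middle is 15 above it, the plate's underside 15 below. z up; yaw does not matter. (mm)
- turner_center (a point): Kitchen turner, 230 long, lying loose across the short width of the rectangular pan. Black handle 16 wide, 16 thick, from 115 behind the point to 30 ahead; flat steel blade 80 long, 70 wide, 3 thick at the front end, level with the handle's underside. x runs from handle to blade, z up. Point: middle and balance point, on the handle's axis, 8 above the underside. 0.12 kg. (mm)
- pan_gn_mouth (a point): Rectangular steel pan of croquettes (up to 40 high) on the table: 108 (x) by 176 (y) over the flat rim, opening 82 x 150, 65 tall. Point: centre of its mouth, level with the top of the rim; z up. (mm) Full and heavy, not fixed.
- pot_large_mouth (a point): Large round steel pot of potatoes (up to 42 high) on the table: outer diameter 140, opening 134, 70 tall. Point: centre of its mouth, level with the rim; z up; yaw has no meaning. (mm) Full and heavy, not fixed.
- pot_small_mouth (a point): Small round steel pot of olives (up to 36 high) on the table: outer diameter 104, opening 98, 70 tall. Point: centre of its mouth, level with the rim; z up; yaw has no meaning. (mm) Full and heavy, not fixed.
- rest: The turner's rest: a shallow oblong steel tray on the table, at the left or the right, 270 (x) by 105 (y), walls 3 thick and 14 high, floor 3 thick. Origin: centre of its underside; z up. Loose, 0.7 kg. (mm)
- salt_center (a point): Small glass salt shaker with a steel cap, diameter 39 mm, 70 mm tall, standing among the lids and containers. To be left alone. Point: its centre, half-way up.
- cup_center (a point): Small steel sauce cup, diameter 38 mm, 30 mm tall, standing among the lids and containers. To be left alone. Point: its centre, half-way up.
There are look-alikes about, which are no part of the job. What is shaped like the part that bears lid_large_center but pink or turquoise is not meant.

How it is judged:
By the outcome, as a careful person would: the job done as asked, in the order asked, and still so for the second after the job is handed in, with the robot touching nothing.
It also fails if it takes over 120 s, if anything falls off the work surface, if the arm or the gripper's body presses on something with over 40 N, if the wrist force passes 120 N, or if a joint passes its speed limit or range.

### The arm

A 6-joint arm with a two-finger parallel gripper is mounted at the origin on the work surface. World frame = base frame: x ahead of the robot, y to its left, z up, the work surface at z = 0. Lengths are in mm, angles in rad, forces in N, time in s.
With the tool pointing down it reaches from about 350 to 875 mm from the base axis. Payload 4.2 kg.
Tool frame: the origin (TCP) lies at the very end of the fingers, on their centre line; the grasp point (between the pads) lies 19 mm behind it (arm.grip_point_offset is the distance from the TCP to the grasp point, in mm); z points along the fingers, y is the direction in which the jaws open and shut (so a half turn about z gives the same grasp; the last joint's range is limited). The gripper opens to 85 mm and grips with 20 to 120 N. Pads are 22 mm wide; open, the fingers measure 114 mm over their backs; the gripper's body (76 mm by 85 mm) begins 54 mm behind the grasp point. The pads swing forward as they close: fully open they stand 13 mm farther back than shut.
Start: joints at [-1.051, 0.385, 0.008, 0, -1.194, -0.259], TCP at [161.175, -603.839, 231.312] pointing down, gripper open.
Joint ranges: [-3.14, 3.14], [-1.21, 2.06], [-1.07, 1.41], [-3.16, 2.05], [-2.99, -0.16], [-3.1, 3.1]. Speed limits (rad/s): [2.79, 2.79, 3.14, 3.14, 3.14, 3.14].

### API

Orientations are given as a unit quaternion [x, y, z, w].
In Python, from bench import arm gives the robot as it stands.
- The arm moves only by the tool drive_tool, never from a script. Its argument "steps" is a list of rows, each a list of 5 numbers: the shift along the tool's x, y, z in m, then the turn about the tool's z in degrees, then the finger opening in m, from 0 to 0.0854. A call has 1 to 20 rows; each row shifts and turns the commanded pose from where the row before left it, along the tool's axes as they then stand; what a row does not reach is not made up. A row lasts 1/10 s, in which the tool goes at most 50 mm and 8.59 degrees, less where a joint would pass 70% of its speed; a pose out of reach is approached as far as the arm can. A call is refused whole if a number of a shift passes 0.05 or a number of a turn 8.59, either way. A call with a gripper value outside its range is refused whole. The fingers move at their own pace and stop on an object; the grip force is fixed at half the most. Time passes only in rows, so rows that do not move let the fingers close. It gives the time, the measured TCP pose, the force and the opening at its end, in the units of the state.
- arm.read_state(): the state, without advancing time (a new reading comes with each control period).
- arm.get_image(name): name is "scene" or "side" or "wrist"; returns (picture, depth): 480x640x3 uint8, blue, green, red; 480x640 float32, mm along the optical axis (not along the pixel's ray), 0 where there is no reading.
- arm.camera_params(name): a dict with "K" (3x3 intrinsics, pixels), "world_to_cam" (4x4, takes a point from world to camera coordinates); the wrist camera has in their place "mount" (4x4, takes a point from camera to tool coordinates, whose origin is the TCP and whose axes are the flange's). Camera axes: x right, y up, looking along -z (the intrinsics and any distortion apply to the point x, -y, -z); pixel columns grow to the right and rows downward; lengths in mm; the calibration is good to about 2 mm. A picture is of the moment at which its call begins: read the wrist's pose just before it. camera_params takes no time and is no camera call.
- arm.job_done(): hands the job in, once; it reports no verdict.
The state is a dict: "clock": time; "joints": joint angles; "joint_vel": joint speeds; "joint_efforts": joint torques, N m; "position": TCP position; "ee_rot": TCP orientation; "contact_force": force on the tool from outside, world axes, zero at the start; "wrist_torque": the same for the moment, N m; "gripper_width": finger opening in mm.
Only numpy, scipy, OpenCV 4.12 (cv2) and the standard library are available. Lean on these libraries where they do the work, as an engineer would, in place of code of your own. Each camera call takes 0.05 s, during which the arm holds its last target.

## Working session

There is one attempt and no reset: what is moved stays moved. The work goes in short steps, Python scripts to look and compute and a tool call to move; the robot and the scene stay as the last step left them, time stands still between calls to the robot, and variables do not carry over. Pictures are saved under pics/ and viewed, and the job is handed in when it is done.

Besides the shell and the picture viewer there is one more tool, called after "Emit:" in YAML: its name, and indented under it one key for each argument. drive_tool: Moves the arm, as the interface text tells. Its arguments: {"type":"object","properties":{"steps":{"type":"array"}},"required":["steps"]}

```bash
mkdir -p pics; ls
python3 - <<'E'
from bench import arm
import cv2,numpy as np
print(arm.read_state())
for n in("scene","side","wrist"):
    im,d=arm.get_image(n); cv2.imwrite(f"pics/{n}0.png",im); np.save(f"{n}0.npy",d)
    print(n,arm.camera_params(n))
E
```

```text
pics
{'clock': 0.0, 'joints': array([-1.05138050e+00,  3.85567264e-01,  6.63076951e-03, -4.93030576e-04,
       -1.19400285e+00, -2.58620429e-01]), 'joint_vel': array([ 1.35638277e-03, -1.72153819e-03, -6.90362730e-04, -1.34712595e-03,
       -8.94499729e-04, -9.45815484e-05]), 'joint_efforts': array([ 5.45842631e-04, -3.92288196e+01,  1.88401741e+01,  4.18631718e+00,
       -4.61119358e-03, -2.59959904e-06]), 'position': array([ 161.0352709 , -603.29562509,  230.21794201]), 'ee_rot': array([-1.29938220e-01,  9.91521487e-01,  1.07834822e-03, -1.94396194e-04]), 'contact_force': array([ 0.45928645,  0.27127403, -0.1361677 ]), 'wrist_torque': array([ 0.00681643, -0.01462586,  0.00746667]), 'gripper_width': 85.46658232123855}
scene {'K': array([[464.21261312,   0.        , 314.56769843],
       [  0.        , 464.21261312, 245.28904664],
       [  0.        ,   0.        ,   1.        ]]), 'world_to_cam': array([[ 7.10755664e-01,  7.03372062e-01, -9.70192438e-03,
        -3.02550913e+02],
       [-5.74689119e-01,  5.88565048e-01,  5.68615512e-01,
         2.28773250e+02],
       [ 4.0565
[... 498 characters left out ...]
1088e+01],
       [-1.21651424e-01,  7.61693889e-01,  6.36414448e-01,
        -1.12761768e+03],
       [ 0.00000000e+00,  0.00000000e+00,  0.00000000e+00,
         1.00000000e+00]])}
wrist {'K': array([[336.83221475,   0.        , 318.9018138 ],
       [  0.        , 336.83221475, 234.16803369],
       [  0.        ,   0.        ,   1.        ]]), 'mount': array([[-5.38179764e-05,  9.59058004e-01,  2.83209716e-01,
         7.10663210e+01],
       [ 9.99999901e-01,  1.76708873e-04, -4.08376132e-04,
        -2.43526820e-01],
       [-4.41702068e-04,  2.83209666e-01, -9.59057918e-01,
        -1.42463411e+02],
       [ 0.00000000e+00,  0.00000000e+00,  0.00000000e+00,
         1.00000000e+00]])}
```

View pics/scene0.png

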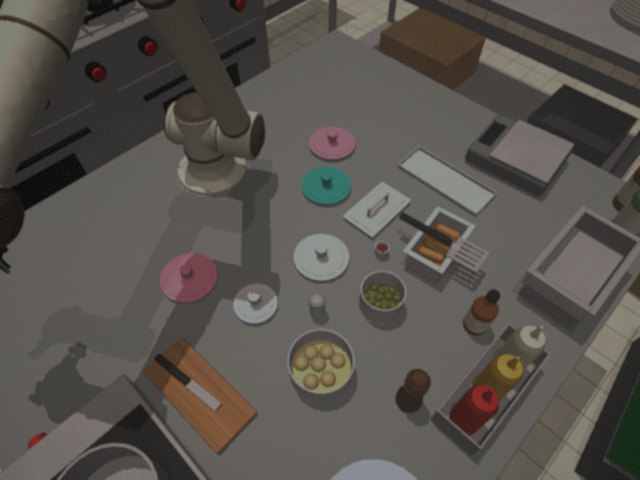

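View pics/side0.png

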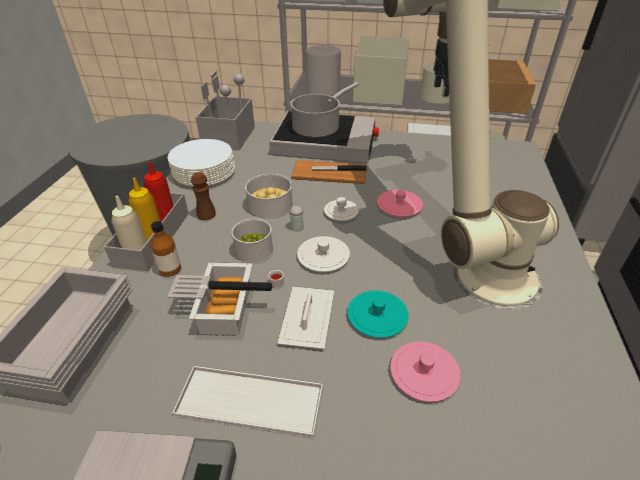

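View pics/wrist0.png

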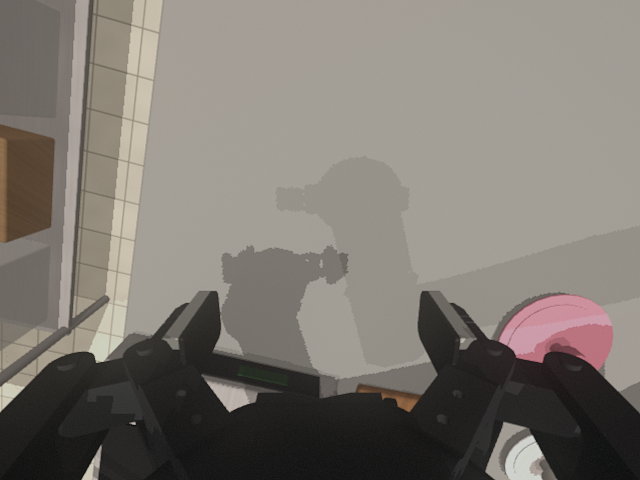

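```bash
cat > h.py <<'E'
from bench import arm
import cv2,numpy as np
from scipy.spatial.transform import Rotation as R
def cloud(name,d,im):
    p=arm.camera_params(name);K=p["K"]
    v,u=np.nonzero(d>0); z=d[v,u]
    c=np.stack([(u-K[0,2])/K[0,0]*z,-(v-K[1,2])/K[1,1]*z,-z,np.ones_like(z)])
    if name=="wrist":
        s=arm.read_state();T=np.eye(4);T[:3,:3]=R.from_quat(s["ee_rot"]).as_matrix();T[:3,3]=s["position"]
        w=T@p["mount"]@c
    else: w=np.linalg.inv(p["world_to_cam"])@c
    return w[:3].T,im[v,u],u,v
def topmap(clouds,x0,x1,y0,y1,s=1.0,zmax=200):
    # rows: -x direction up ; cols: y decreasing to right
    H=int((x1-x0)/s);W=int((y1-y0)/s)
    out=np.zeros((H,W,3),np.uint8);zz=np.full((H,W),-1e3)
    for P,C in clouds:
        r=((x1-P[:,0])/s).astype(int);c=((y1-P[:,1])/s).astype(int)
        ok=(r>=0)&(r<H)&(c>=0)&(c<W)&(P[:,2]<zmax)
        o=np.argsort(P[ok,2]);rr=r[ok][o];cc=c[ok][o];z=P[ok,2][o];col=C[ok][o]
        m=z>zz[rr,cc]
        out[rr[m],cc[m]]=col[m];zz[rr[m],cc[m]]=z[m]
    return out,zz
def proj(name,pts):
    p=arm.camera_params(name);K=p["K"];pts=np.atleast_2d(pts)
    c=(p["world_to_cam"]@np.c_[pts,np.ones(len(pts))].T)
    return np.stack([K[0,0]*c[0]/-c[2]+K[0,2],K[1,1]*-c[1]/-c[2]+K[1,2]],1)
E
python3 - <<'E'
from h import *
cl=[]
for n in("scene","side"):
    im=cv2.imread(f"pics/{n}0.png");d=np.load(f"{n}0.npy")
    P,C,u,v=cloud(n,d,im);cl.append((P,C))
    t=P[(abs(P[:,2])<15)&(P[:,0]>300)&(P[:,0]<700)&(abs(P[:,1])<300)];print(n,np.median(t[:,2]))
    o,z=topmap([cl[-1]],250,850,-400,400,1.5,200)
    o=cv2.resize(o,None,fx=1.5,fy=1.5,interpolation=0)
    o=np.clip(o*1.6,0,255).astype(np.uint8)
    for k in range(-400,401,50): cv2.putText(o,str(k),(int(400-k),10),0,.3,(0,255,255))
    for k in range(250,850,50): cv2.putText(o,str(k),(0,int(850-k)),0,.3,(0,255,255))
    cv2.imwrite(f"pics/top_{n}.png",o)
s=cv2.imread("pics/scene0.png")
cv2.imwrite("pics/crop1.png",cv2.resize(np.clip(s[180:420,220:520]*1.5,0,255).astype(np.uint8),None,fx=2.5,fy=2.5,interpolation=2))
s=cv2.imread("pics/side0.png")
cv2.imwrite("pics/crop2.png",cv2.resize(s[170:420,160:440],None,fx=2.4,fy=2.4,interpolation=2))
E
```

```text
scene -0.18103273135977815
side 0.5008992634517426
```

View pics/top_scene.png

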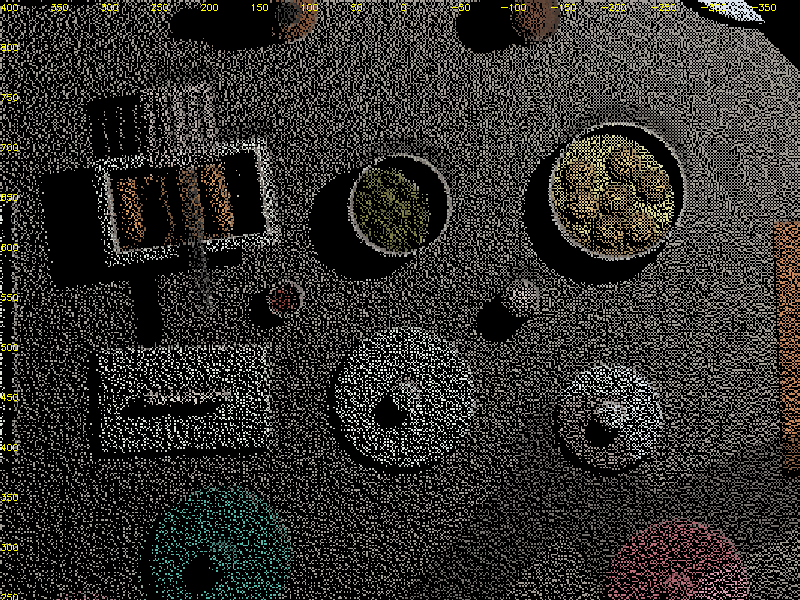

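View pics/top_side.png

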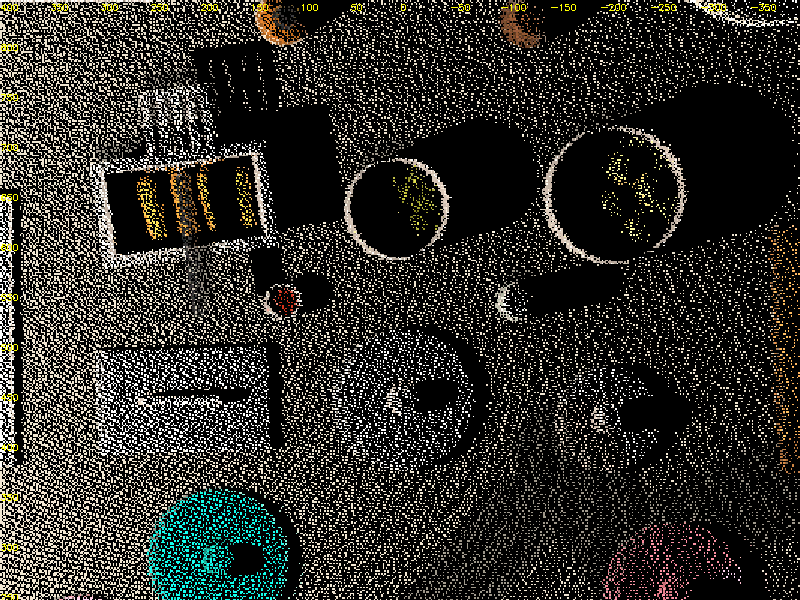

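View pics/crop1.png

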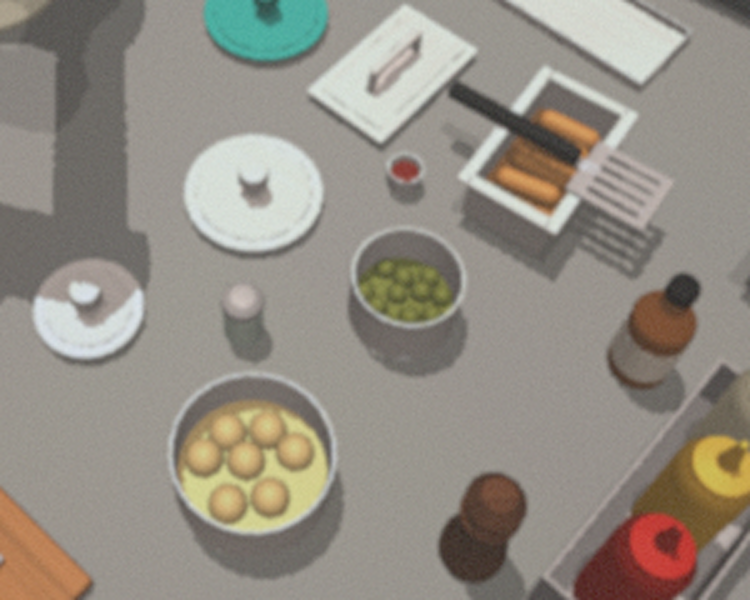

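View pics/crop2.png

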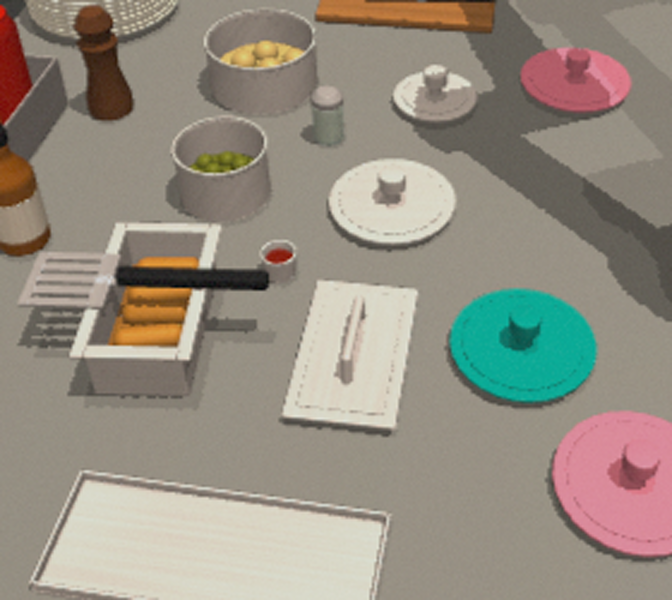

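```bash
cat > fit.py <<'E'
from h import *
from scipy.optimize import least_squares
from scipy.spatial import cKDTree
def sel(P,x,y,r,z0,z1):
    return P[(abs(P[:,0]-x)<r)&(abs(P[:,1]-y)<r)&(P[:,2]>z0)&(P[:,2]<z1)]
def circ(Q,x,y,R,tol):
    for _ in range(6):
        d=np.hypot(Q[:,0]-x,Q[:,1]-y)-R;q=Q[abs(d)<tol]
        s=least_squares(lambda p:np.hypot(q[:,0]-p[0],q[:,1]-p[1])-R,[x,y],loss="soft_l1");x,y=s.x
    return x,y,len(q),np.median(q[:,2]),np.std(d[abs(d)<tol])
def hull(Q):
    # drop lone points
    t=cKDTree(Q[:,:2]);n=np.array([len(i) for i in t.query_ball_point(Q[:,:2],6)])
    return Q[n>=4]
E
python3 - <<'E'
from fit import *
for n in("scene","side"):
    im=cv2.imread(f"pics/{n}0.png");d=np.load(f"{n}0.npy");P,C,u,v=cloud(n,d,im)
    print(n)
    print("potL",circ(sel(P,655,-212,90,66,74),655,-212,68.5,6))
    print("potS",circ(sel(P,642,2,70,66,74),642,2,50.5,6))
    for nm,x,y,R in(("lidL",450,0,71),("lidS",428,-208,53)):
        k=sel(P,x,y,25,46,55)
        q=hull(sel(P,x,y,R+15,9,18));c=cv2.minEnclosingCircle(q[:,:2].astype(np.float32))
        print(nm,"knob",len(k),np.median(k,0),k[:,:2].mean(0),"plate",c,"mean",q.mean(0))
    q=hull(sel(P,448,222,115,9.5,18));print("lidG",cv2.minAreaRect(q[:,:2].astype(np.float32)),q.mean(0),len(q))
    k=sel(P,448,222,60,36,54);print(" bar",len(k),np.median(k,0),cv2.minAreaRect(hull(k)[:,:2].astype(np.float32)))
    q=hull(sel(P,647,215,110,60,69));print("pan",cv2.minAreaRect(q[:,:2].astype(np.float32)),len(q))
    h=sel(P,640,215,170,70,92);print("turn",len(h),h.min(0),h.max(0))
    b=C[(abs(P[:,0]-640)<170)&(abs(P[:,1]-215)<170)&(P[:,2]>70)&(P[:,2]<92)].max(1)
    print(" dark",(b<60).sum(), "handle rect",cv2.minAreaRect(hull(h[b<60])[:,:2].astype(np.float32)),np.percentile(h[b<60][:,2],[5,50,95]))
    print(" blade",cv2.minAreaRect(hull(h[(h[:,0]>705)])[:,:2].astype(np.float32)),np.percentile(h[h[:,0]>715][:,2],[5,50,95]))
    # tray
    o,z=topmap([(P,C)],350,850,230,560,1,150);o=np.clip(o*1.5,0,255).astype(np.uint8)
    cv2.imwrite(f"pics/tray_{n}.png",o)
    t=P[(P[:,0]>350)&(P[:,0]<850)&(P[:,1]>300)&(P[:,1]<560)&(P[:,2]>1.7)&(P[:,2]<20)]
    t=hull(t);print("tray",cv2.minAreaRect(t[:,:2].astype(np.float32)),t.min(0),t.max(0))
    for nm,x,y in(("salt",550,-115),("cup",548,125)):
        q=sel(P,x,y,30,20,75);print(nm,q.min(0),q.max(0))
E
```

```text
scene
potL (np.float64(658.8409945216407), np.float64(-217.2484695373114), 336, np.float64(69.0229895488174), np.float64(1.113128116041283))
potS (np.float64(645.1435294560828), np.float64(0.1789101825941542), 204, np.float64(68.72252385762368), np.float64(1.197739360922517))
lidL knob 91 [453.66578804  -5.92129408  49.1902323 ] [453.7471558  -5.8698126] plate ((453.3725280761719, -4.717947483062744), 71.62256622314453) mean [456.1535019   -7.93954663  13.74140812]
lidS knob 109 [ 434.95819933 -210.42022079   49.11914521] [ 434.8220863  -210.22772688] plate ((434.0843505859375, -209.56048583984375), 53.32435607910156) mean [ 437.03506244 -212.13806142   13.83944837]
lidG ((417.4998779296875, 212.99545288085938), (174.51852416992188, 174.8168182373047), 1.9397485256195068) [440.66116295 204.79931855  13.60093855] 1925
 bar 102 [454.18694623 209.68200618  44.03456938] ((453.0392761230469, 213.95895385742188), (10.550305366516113, 82.34883117675781), 0.781341016292572)
pan ((649.9209594726562, 213.44009399414062), (198.8231201171875, 198.99945068359375), 53.64374923706055) 1382
turn 439
[... 1846 characters left out ...]
 260.91302531  91.25073964]
 dark 425 handle rect ((603.6433715820312, 209.22068786621094), (140.72886657714844, 16.984920501708984), 7.27462100982666) [71.12524721 78.96544139 82.38842905]
 blade ((807.5652465820312, 116.50492095947266), (25.799421310424805, 4.256472110748291), 88.60228729248047) [70.13218201 76.25632773 90.77816677]
tray ((596.18603515625, 430.0137939453125), (490.7701416015625, 259.8993225097656), 0.018540650606155396) [350.77060843 300.01059743   1.70049912] [841.58964654 559.88830196  19.67098752]
salt [ 528.91759216 -132.23603625   20.0622364 ] [567.3844809  -95.49024378  72.81004746]
cup [531.29271794  97.04017087  20.18983716] [566.44517062 136.88592646  31.78015868]
```

Run:
```python
import cv2,numpy as np
a=cv2.imread("pics/tray_scene.png");b=cv2.imread("pics/tray_side.png")
cv2.imwrite("pics/tray.png",np.hstack([a,b])[:600])
```

```text
(no output)
```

View pics/tray.png

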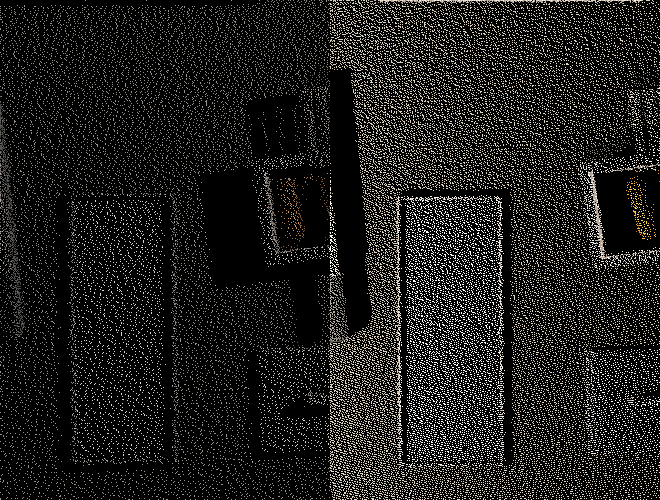

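```bash
cat > mv.py <<'E'
from h import *
import sys
def pose():
    s=arm.read_state();M=R.from_quat(s["ee_rot"]).as_matrix()
    return s["position"],np.degrees(np.arctan2(M[1,0],M[0,0])),M,s
def todo(target,phi=None):
    p,f,M,s=pose();d=np.array(target)-p
    if phi is not None:
        t=(f-phi+180)%360-180
        print("turn %.2f deg"%t)
        a=np.radians(phi);X=np.array([np.cos(a),np.sin(a),0]);Y=np.array([np.sin(a),-np.cos(a),0])
        print("after turn: tool x %.1f y %.1f z %.1f mm norm %.1f"%(d@X,d@Y,-d[2],np.linalg.norm(d)))
    print("now: tool",np.round(M.T@d,1),"pos",np.round(p,1),"phi %.2f"%f,"F",np.round(s["contact_force"],1),"w %.1f"%s["gripper_width"],"t %.2f"%s["clock"])
if __name__=="__main__":
    a=[float(v) for v in sys.argv[1:]];todo(a[:3],a[3] if len(a)>3 else None)
E
python3 mv.py 643 212 250 -172.3; python3 -c "
from mv import *
import numpy as np
print(pose()[2])"
```

```text
turn 7.24 deg
after turn: tool x -586.8 y 743.5 z -19.5 mm norm 947.4
now: tool [-675.8  663.7  -18.5] pos [ 161.1 -603.4  230.5] phi -165.06 F [ 0.6 -0.1  0. ] w 85.9 t 0.15
[[-9.66206119e-01 -2.57770195e-01 -5.12052523e-04]
 [-2.57770686e-01  9.66204865e-01  1.55920721e-03]
 [ 9.28304933e-05  1.63850768e-03 -9.99998653e-01]]
```

Emit:
drive_tool:
  steps:
    - [0,0,0,7.2,0.085]
    - [-0.01,0.012,-0.005,0,0.085]
    - [-0.03,0.037,0,0,0.085]
    - [-0.03,0.037,0,0,0.085]
    - [-0.03,0.037,0,0,0.085]
    - [-0.03,0.037,0,0,0.085]
    - [-0.03,0.037,0,0,0.085]
    - [-0.03,0.037,0,0,0.085]
    - [-0.03,0.037,0,0,0.085]
    - [-0.03,0.037,0,0,0.085]
    - [-0.03,0.037,0,0,0.085]
    - [-0.03,0.037,0,0,0.085]
    - [-0.03,0.037,0,0,0.085]
    - [-0.03,0.037,0,0,0.085]
    - [-0.03,0.037,0,0,0.085]
    - [-0.03,0.037,0,0,0.085]
    - [-0.03,0.037,0,0,0.085]
    - [-0.03,0.037,0,0,0.085]

```text
clock: 1.95
position: [565.4, 63.1, 236.7]
ee_rot: [-0.069, 0.998, 0.0, 0.0]
contact_force: [0.4, -1.8, 0.3]
gripper_width: 84.9
```

```bash
python3 mv.py 643 212 250 -172.3
```

```text
turn 0.21 deg
after turn: tool x -96.9 y 137.2 z -13.3 mm norm 168.5
now: tool [-97.4 136.8 -13.2] pos [565.4  63.1 236.7] phi -172.09 F [ 0.4 -1.8  0.3] w 84.9 t 1.95
```

Emit:
drive_tool:
  steps:
    - [-0.025,0.034,-0.003,0.2,0.085]
    - [-0.025,0.034,-0.003,0,0.085]
    - [-0.024,0.034,-0.003,0,0.085]
    - [-0.022,0.034,-0.003,0,0.085]
    - [0,0,0,0,0.085]
    - [0,0,0,0,0.085]

```text
clock: 2.55
position: [641.8, 209.3, 247.6]
ee_rot: [-0.067, 0.998, -0.0, -0.001]
contact_force: [-0.2, -0.2, -0.1]
gripper_width: 85.2
```

```bash
cat > look.py <<'E'
from mv import *
def look(tag,n="wrist"):
    im,d=arm.get_image(n);P,C,u,v=cloud(n,d,im)
    cv2.imwrite(f"pics/{tag}.png",im);np.save(f"{tag}.npy",d)
    return im,d,P,C,u,v
E
python3 - <<'E'
from look import *
todo([643,212,250],-172.3)
im,d,P,C,u,v=look("w1")
np.savez("w1.npz",P=P,C=C)
E
```

```text
turn 0.01 deg
after turn: tool x -1.6 y 2.5 z -2.4 mm norm 3.8
now: tool [-1.6  2.5 -2.4] pos [641.8 209.3 247.6] phi -172.29 F [-0.2 -0.2 -0.1] w 85.2 t 2.55
```

View pics/w1.png

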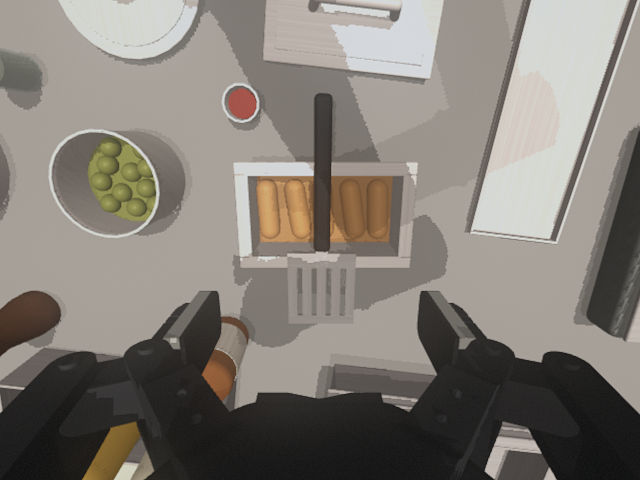

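Run:
```python
from fit import *
z=np.load("w1.npz");P,C=z["P"],z["C"]
ok=np.hypot(P[:,0]-641.8,P[:,1]-209.3)<400
print("table",np.median(P[(abs(P[:,2])<12)][:,2]))
print("potS",circ(sel(P,642,2,70,64,76),642,2,50.5,6))
h=sel(P,610,207,130,69,90);c=C[(abs(P[:,0]-610)<130)&(abs(P[:,1]-207)<130)&(P[:,2]>69)&(P[:,2]<90)].max(1)
q=hull(h[c<70]);print("handle",cv2.minAreaRect(q[:,:2].astype(np.float32)),np.percentile(q[:,2],[5,50,95]),len(q))
b=hull(sel(P,730,222,60,62,72));b=b[b[:,0]>708];print("blade",cv2.minAreaRect(b[:,:2].astype(np.float32)),np.median(b[:,2]))
r=hull(sel(P,647,215,110,61,68.5));m=cv2.minAreaRect(r[:,:2].astype(np.float32));print("pan all",m,np.median(r[:,2]))
r2=r[r[:,0]<702];
# tray rim
t=hull(sel(P,519,440,160,8,20));print("tray",cv2.minAreaRect(t[:,:2].astype(np.float32)),len(t),t.min(0),t.max(0))
o,zz=topmap([(P,C)],380,800,-80,560,1,100);o=cv2.morphologyEx(o,cv2.MORPH_CLOSE,np.ones((3,3)));cv2.imwrite("pics/w1top.png",o)
```

```text
table 0.5494976526935318
potS (np.float64(644.115968600123), np.float64(3.014968717169047), 1934, np.float64(69.30810882415076), np.float64(1.0960062645810427))
handle ((607.485107421875, 206.81063842773438), (141.75970458984375, 14.867379188537598), 7.080849647521973) [78.80627053 80.91391275 82.24553793] 1795
blade ((734.9849243164062, 211.66952514648438), (64.3674545288086, 90.53876495361328), 6.654469966888428) 68.37107373938304
pan all ((677.443603515625, 218.65750122070312), (166.94891357421875, 176.17855834960938), 7.5587568283081055) 65.56751942408513
tray ((541.9685668945312, 418.40185546875), (273.7648620605469, 276.8039245605469), 0.038067035377025604) 6142 [405.0403352  280.01355135   8.00112193] [678.93425546 556.89275348  19.99412029]
```

View pics/w1top.png

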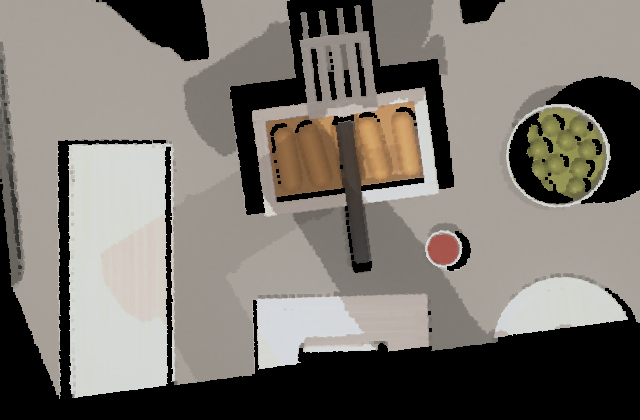

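```bash
python3 mv.py 649.7 212.1 66 -172.9
```

```text
turn 0.54 deg
after turn: tool x -8.4 y 2.8 z 182.0 mm norm 182.2
now: tool [ -8.7   2.8 182. ] pos [641.7 208.3 248. ] phi -172.36 F [-0.4 -0.8  0.2] w 84.9 t 2.60
```

Emit:
drive_tool:
  steps:
    - [-0.0085,0.0025,0.02,0.54,0.05]
    - [0,0,0.04,0,0.05]
    - [0,0,0.04,0,0.05]
    - [0,0,0.03,0,0.05]
    - [0,0,0.01,0,0.05]
    - [0,0,0,0,0.05]
    - [0,0,0,0,0.05]

```text
clock: 3.3
position: [651.7, 211.7, 110.6]
ee_rot: [-0.061, 0.998, 0.0, 0.002]
contact_force: [-0.3, 0.5, 1.2]
gripper_width: 50.1
```

Run:
```python
from look import *
todo([649.7,212.1,66],-172.9)
im,d,P,C,u,v=look("w2")
```

```text
turn -0.09 deg
after turn: tool x 1.9 y 0.7 z 44.6 mm norm 44.7
now: tool [ 2.1  0.6 44.6] pos [651.7 211.7 110.6] phi -172.99 F [-0.3  0.5  1.2] w 50.1 t 3.30
```

View pics/w2.png

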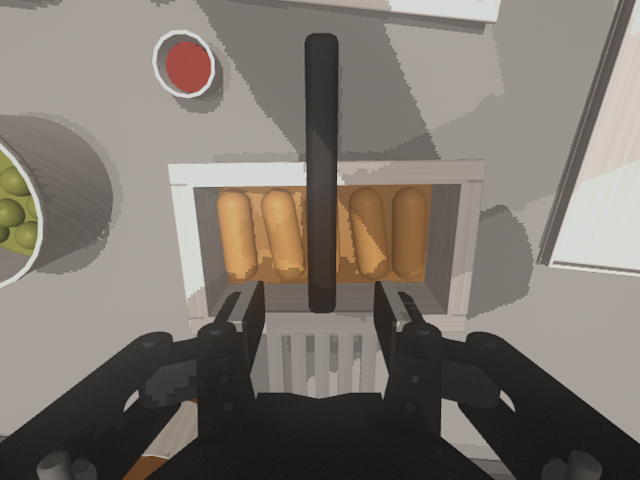

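Emit:
drive_tool:
  steps:
    - [0.002,0.0,0.02,0,0.05]
    - [0,0,0.015,0,0.05]
    - [0,0,0.009,0,0.05]
    - [0,0,0,0,0.04]
    - [0,0,0,0,0.02]
    - [0,0,0,0,0.005]
    - [0,0,0,0,0.005]
    - [0,0,0,0,0.005]
    - [0,0,0,0,0.005]
    - [0,0,0,0,0.005]

```text
clock: 4.35
position: [649.3, 211.9, 65.4]
ee_rot: [-0.061, 0.998, 0.0, 0.001]
contact_force: [0.5, 0.3, 4.8]
gripper_width: 14.2
```

Emit:
drive_tool:
  steps:
    - [0,0,-0.005,0,0.005]
    - [0,0,-0.01,0,0.005]
    - [0,0,-0.025,0,0.005]
    - [0,0,-0.03,0,0.005]
    - [0,0,-0.02,0,0.005]
    - [0,0,0,0,0.005]

```text
clock: 4.95
position: [650.3, 212.2, 158.3]
ee_rot: [-0.061, 0.998, 0.001, 0.003]
contact_force: [0.5, 1.2, -1.1]
gripper_width: 14.3
```

Run:
```python
from look import *
todo([540,440,170],-180)
im,d,P,C,u,v=look("w3")
look("s3","side")
```

```text
turn 7.02 deg
after turn: tool x 110.3 y 227.8 z -11.7 mm norm 253.4
now: tool [ 81.5 239.6 -11.7] pos [650.3 212.2 158.3] phi -172.98 F [ 0.5  1.2 -1.1] w 14.3 t 4.95
```

View pics/w3.png

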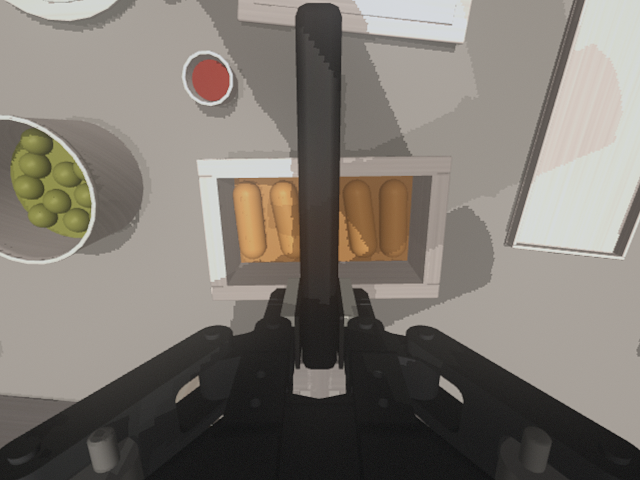

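View pics/s3.png

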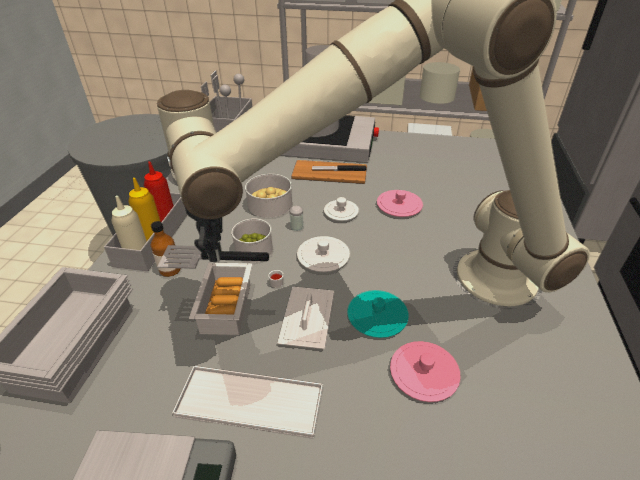

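Emit:
drive_tool:
  steps:
    - [0,0,0,7.0,0.005]
    - [0.008,0.014,0,0,0.005]
    - [0.02,0.036,0,0,0.005]
    - [0.02,0.036,0,0,0.005]
    - [0.02,0.036,0,0,0.005]
    - [0.02,0.036,0,0,0.005]
    - [0.02,0.036,0,0,0.005]
    - [0.02,0.036,0,0,0.005]
    - [0,0,0,0,0.005]
    - [0,0,0,0,0.005]

```text
clock: 6.05
position: [518.8, 442.3, 152.5]
ee_rot: [-0.002, 1.0, -0.001, -0.001]
contact_force: [0.4, 0.4, -1.7]
gripper_width: 14.3
```

Run:
```python
from look import *
todo([522,442,158],-180)
im,d,P,C,u,v=look("w4")
o,zz=topmap([(P,C)],350,690,360,520,0.5,60);o=cv2.morphologyEx(o,cv2.MORPH_CLOSE,np.ones((3,3)));cv2.imwrite("pics/w4top.png",np.rot90(o))
```

```text
turn 0.21 deg
after turn: tool x -3.2 y -0.3 z -5.5 mm norm 6.4
now: tool [-3.2 -0.3 -5.6] pos [518.8 442.3 152.5] phi -179.79 F [ 0.4  0.4 -1.7] w 14.3 t 6.05
```

View pics/w4.png

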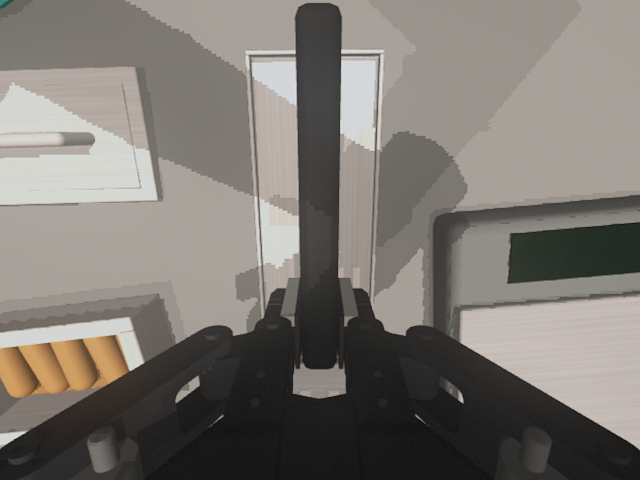

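View pics/w4top.png

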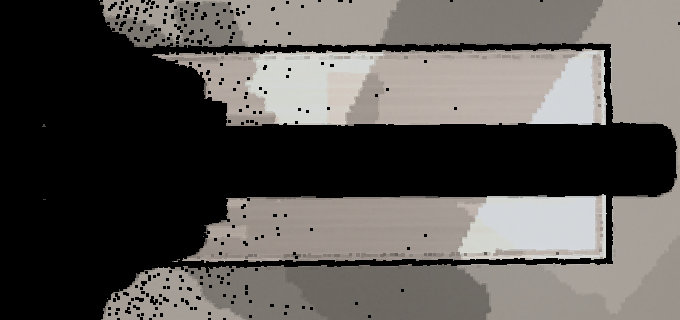

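Emit:
drive_tool:
  steps:
    - [-0.0035,-0.0038,0.01,0,0.005]
    - [0,0,0.03,0,0.005]
    - [0,0,0.035,0,0.005]
    - [0,0,0.035,0,0.005]
    - [0,0,0.02,0,0.005]
    - [0,0,0.01,0,0.005]
    - [0,0,0,0,0.005]
    - [0,0,0,0,0.005]

```text
clock: 6.9
position: [525.2, 437.7, 15.2]
ee_rot: [0.0, 1.0, 0.001, 0.001]
contact_force: [0.3, 0.9, -1.4]
gripper_width: 14.4
```

Run:
```python
from look import *
todo([522,438.5,4.5],-179.6)
im,d,P,C,u,v=look("w5")
im,d,P,C,u,v=look("s5","side")
cv2.imwrite("pics/s5c.png",cv2.resize(im[330:460,130:370],None,fx=3.2,fy=3.2))
```

```text
turn -0.42 deg
after turn: tool x 3.2 y 0.8 z 10.7 mm norm 11.2
now: tool [ 3.2  0.8 10.7] pos [525.2 437.7  15.2] phi 179.98 F [ 0.3  0.9 -1.4] w 14.4 t 6.90
```

View pics/w5.png

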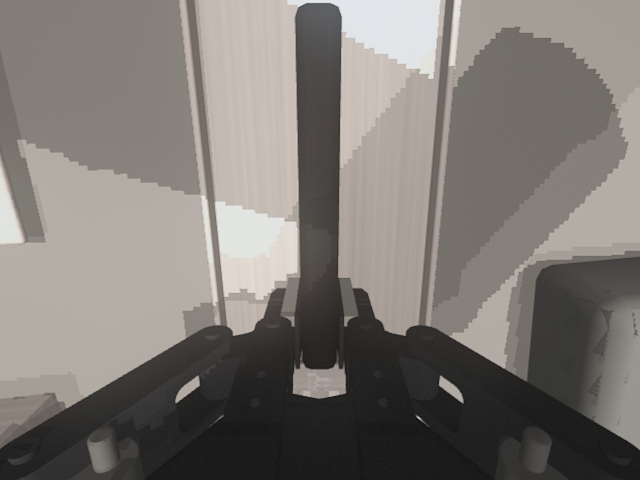

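View pics/s5c.png

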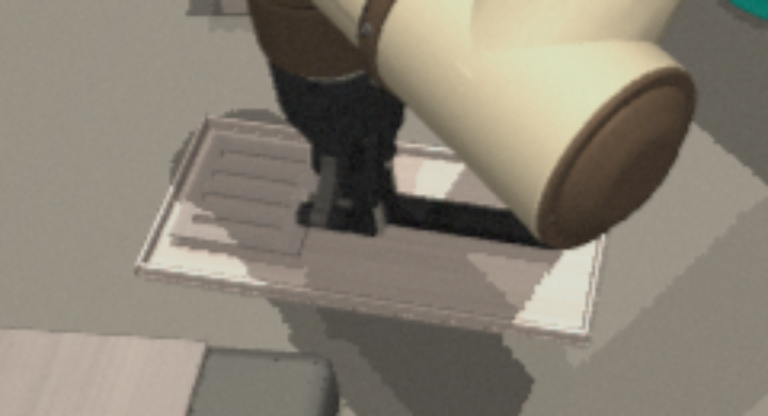

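Emit:
drive_tool:
  steps:
    - [0.002,0.0,0.003,0,0.005]
    - [0,0,0.003,0,0.005]
    - [0,0,0.002,0,0.005]
    - [0,0,0.001,0,0.005]
    - [0,0,0,0,0.005]
    - [0,0,0,0,0.005]

```text
clock: 7.6
position: [522.2, 437.8, 5.3]
ee_rot: [-0.0, 1.0, 0.0, 0.0]
contact_force: [-0.5, 0.1, -1.9]
gripper_width: 14.4
```

Emit:
drive_tool:
  steps:
    - [0,0,0.001,0,0.005]
    - [0,0,0,0,0.005]
    - [0,0,0,0,0.005]

```text
clock: 7.9
position: [522.2, 437.7, 4.3]
ee_rot: [-0.0, 1.0, 0.0, 0.0]
contact_force: [0.5, -0.9, -1.0]
gripper_width: 14.4
```

Emit:
drive_tool:
  steps:
    - [0,0,0.0007,0,0.005]
    - [0,0,0,0,0.005]
    - [0,0,0,0,0.005]

```text
clock: 8.2
position: [522.2, 437.8, 3.7]
ee_rot: [-0.0, 1.0, 0.0, 0.0]
contact_force: [-0.7, 0.3, -1.2]
gripper_width: 14.7
```

Emit:
drive_tool:
  steps:
    - [0,0,0,0,0.018]
    - [0,0,0,0,0.022]
    - [0,0,0,0,0.028]
    - [0,0,0,0,0.035]
    - [0,0,0,0,0.035]
    - [0,0,-0.01,0,0.035]
    - [0,0,-0.03,0,0.035]
    - [0,0,-0.05,0,0.035]
    - [0,0,-0.05,0,0.05]
    - [0,0,-0.04,0,0.06]
    - [0,0,-0.03,0,0.06]
    - [0,0,0,0,0.06]
    - [0,0,0,0,0.06]

```text
clock: 9.5
position: [522.0, 437.8, 215.1]
ee_rot: [0.0, 1.0, 0.001, 0.001]
contact_force: [0.8, 0.4, -0.4]
gripper_width: 59.8
```

Run:
```python
from look import *
todo([452,215,210],-90)
im,d,P,C,u,v=look("w6")
```

```text
turn -90.01 deg
after turn: tool x 222.8 y 70.0 z 5.1 mm norm 233.6
now: tool [  70.  -222.8    4.5] pos [522.  437.8 215.1] phi 179.99 F [ 0.8  0.4 -0.4] w 59.8 t 9.50
```

View pics/w6.png

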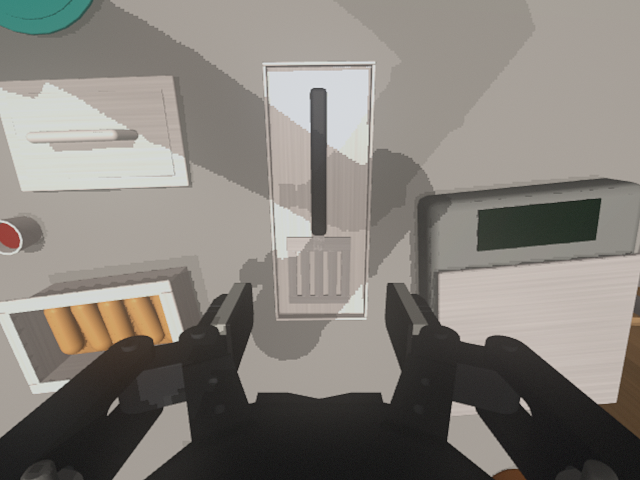

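Run:
```python
from look import *
s=pose()[3];print(np.round(s["joints"],2))
```

```text
[ 0.93  0.49  0.13 -0.   -1.21 -2.51]
```

Emit:
drive_tool:
  steps:
    - [0,0,0,-8.5,0.06]
    - [0,0,0,-8.5,0.06]
    - [0,0,0,-8.5,0.06]
    - [0,0,0,-8.5,0.06]
    - [0,0,0,-8.5,0.06]
    - [0,0,0,-8.5,0.06]
    - [0,0,0,-8.5,0.06]
    - [0,0,0,-8.5,0.06]
    - [0,0,0,-8.5,0.06]
    - [0,0,0,-8.5,0.06]
    - [0,0,0,-5,0.06]
    - [0.037,0.0117,0,0,0.06]
    - [0.037,0.0117,0,0,0.06]
    - [0.037,0.0117,0,0,0.06]
    - [0.037,0.0117,0,0,0.06]
    - [0.037,0.0117,0,0,0.06]
    - [0.037,0.0117,0,0,0.06]
    - [0,0,0,0,0.06]
    - [0,0,0,0,0.06]

```text
clock: 11.45
position: [451.5, 214.8, 212.9]
ee_rot: [-0.707, 0.707, 0.0, -0.001]
contact_force: [0.7, -0.3, -0.1]
gripper_width: 59.9
```

```bash
cat > rect.py <<'E'
from fit import *
from look import *
def topview(tag,P,C,x0,x1,y0,y1,s=0.5,zmax=120):
    o,zz=topmap([(P,C)],x0,x1,y0,y1,s,zmax);o=cv2.morphologyEx(o,cv2.MORPH_CLOSE,np.ones((3,3)));cv2.imwrite(f"pics/{tag}.png",o)
    return o,zz
def rectfit(Q,c,yaw,hx,hy,tol=6):
    # fit outline of a rectangle (half sizes) to the outer hull points
    h=cv2.convexHull(Q[:,:2].astype(np.float32))[:,0].astype(float)
    # dense sample of hull
    n=np.roll(h,-1,0);t=np.concatenate([a+(b-a)*np.linspace(0,1,max(2,int(np.hypot(*(b-a))/2)),endpoint=False)[:,None] for a,b in zip(h,n)])
    def sd(p):
        a=p[2];R2=np.array([[np.cos(a),np.sin(a)],[-np.sin(a),np.cos(a)]]);q=(t-p[:2])@R2.T
        d=np.abs(q)-[hx,hy];return np.where((d<=0).all(1),d.max(1),np.hypot(*np.maximum(d,0).T))
    s=least_squares(sd,[*c,yaw],loss="soft_l1",f_scale=1.0,x_scale=[1,1,.01])
    return s.x[:2],np.degrees(s.x[2]),np.median(abs(s.fun)),cv2.minAreaRect(h.astype(np.float32))
E
python3 - <<'E'
from rect import *
todo([452,215,210],-90)
im,d,P,C,u,v=look("w7")
np.savez("w7.npz",P=P,C=C)
q=hull(sel(P,450,215,100,10,19));print(len(q),np.median(q[:,2]),rectfit(q,[450,215],0.01,52,86))
k=hull(sel(P,450,215,60,38,54));print("bar",len(k),np.median(k[:,2]),cv2.minAreaRect(k[:,:2].astype(np.float32)))
topview("w7top",P,C,380,720,60,330)
E
```

```text
turn -0.06 deg
after turn: tool x -0.2 y -0.5 z 2.9 mm norm 2.9
now: tool [-0.2 -0.5  2.9] pos [451.5 214.8 212.9] phi -90.06 F [ 0.7 -0.3 -0.1] w 59.9 t 11.45
16379 14.669276490295317 (array([449.38413263, 215.76013042]), np.float64(-1.2448773078727866), np.float64(16.40665391312902), ((449.925537109375, 210.59194946289062), (190.83045959472656, 199.81053161621094), 89.98374938964844))
bar 861 46.09303415834768 ((452.9079895019531, 218.2362823486328), (9.981234550476074, 82.65250396728516), 1.8609811067581177)
```

View pics/w7.png

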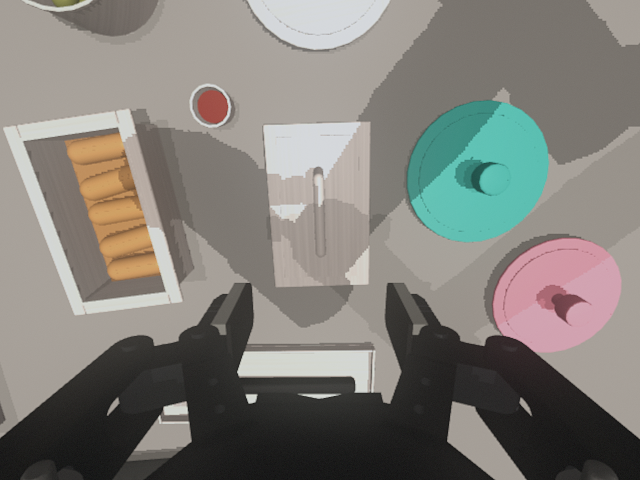

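View pics/w7top.png

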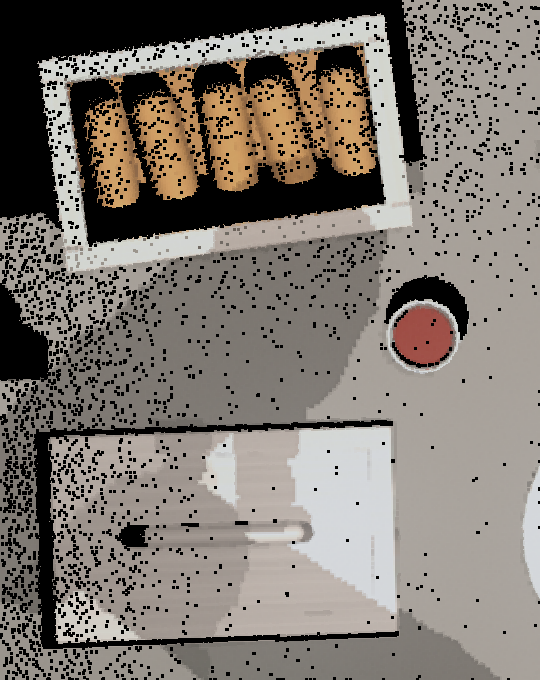

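Run:
```python
from rect import *
for t in("w7","w6","w3","w1"):
    d=np.load(t+".npy");im=cv2.imread(f"pics/{t}.png")
    if t in("w7","w1"): P=np.load(t+".npz")["P"]
    else:
        # pose at the time
        pos,ph={"w6":([522,437.8,215.1],179.99),"w3":([650.3,212.2,158.3],-172.98)}[t]
        p=arm.camera_params("wrist");K=p["K"];v,u=np.nonzero(d>0);z=d[v,u]
        c=np.stack([(u-K[0,2])/K[0,0]*z,-(v-K[1,2])/K[1,1]*z,-z,np.ones_like(z)])
        a=np.radians(ph);T=np.eye(4);T[:3,:3]=np.array([[np.cos(a),np.sin(a),0],[np.sin(a),-np.cos(a),0],[0,0,-1]]);T[:3,3]=pos
        P=(T@p["mount"]@c)[:3].T
    c0=np.array([649,217]);a=np.radians(7.65);X=np.array([np.cos(a),np.sin(a)]);Y=np.array([-X[1],X[0]])
    Q=P[(P[:,2]>62)&(P[:,2]<68)];l=np.c_[(Q[:,:2]-c0)@X,(Q[:,:2]-c0)@Y]
    r=[]
    # each side: edge location by half-max histogram, in several strips
    def edge(vals,sgn):
        h,e=np.histogram(vals*sgn,np.arange(40,100,.5));m=np.median(h[h>0]) if (h>0).any() else 0
        k=np.nonzero(h>=0.4*m)[0];return sgn*e[k[-1]+1] if len(k) else None
    for s in(1,-1):
        for lo,hi in((-70,-25),(25,70)):
            w=l[(l[:,1]>lo)&(l[:,1]<hi)&(l[:,0]*s>41)&(l[:,0]*s<62)];r.append(("x",s,lo,len(w),edge(w[:,0],s) if len(w)>60 else None))
        for lo,hi in((-40,-5),(5,40)):
            w=l[(l[:,0]>lo)&(l[:,0]<hi)&(l[:,1]*s>72)&(l[:,1]*s<97)];r.append(("y",s,lo,len(w),edge(w[:,1],s) if len(w)>60 else None))
    print(t);[print("  ",*i) for i in r]
```

```text
w7
   x 1 -70 803 53.5
   x 1 25 606 53.0
   y 1 -40 479 88.0
   y 1 5 470 88.0
   x -1 -70 911 -54.5
   x -1 25 704 -54.5
   y -1 -40 716 -87.5
   y -1 5 711 -87.5
w6
   x 1 -70 111 51.5
   x 1 25 0 None
   y 1 -40 474 86.0
   y 1 5 23 None
   x -1 -70 604 -56.5
   x -1 25 629 -56.5
   y -1 -40 491 -90.5
   y -1 5 452 -90.5
w3
   x 1 -70 414 51.5
   x 1 25 623 51.0
   y 1 -40 905 85.5
   y 1 5 765 85.5
   x -1 -70 1268 -56.5
   x -1 25 1253 -56.5
   y -1 -40 906 -90.0
   y -1 5 784 -90.0
w1
   x 1 -70 350 62.0
   x 1 25 419 52.0
   y 1 -40 493 85.5
   y 1 5 438 85.5
   x -1 -70 653 -55.0
   x -1 25 655 -55.0
   y -1 -40 492 -90.0
   y -1 5 434 -90.0
```

```bash
python3 mv.py 451.5 218 25 -88.3
```

```text
turn -1.71 deg
after turn: tool x -2.3 y 0.3 z 188.0 mm norm 188.0
now: tool [ -2.5   0.3 188. ] pos [451.9 215.7 213. ] phi -90.01 F [-0.1  0.3 -0.5] w 60.2 t 11.50
```

Emit:
drive_tool:
  steps:
    - [-0.0023,0.0003,0.03,-1.7,0.05]
    - [0,0,0.04,0,0.05]
    - [0,0,0.03,0,0.05]
    - [0,0,0.02,0,0.05]
    - [0,0,0,0,0.05]
    - [0,0,0,0,0.05]

```text
clock: 12.1
position: [452.1, 218.9, 93.4]
ee_rot: [0.718, -0.696, 0.0, 0.0]
contact_force: [-0.6, 0.9, 0.9]
gripper_width: 50.3
```

Run:
```python
from rect import *
todo([451.5,218,25],-88.3)
im,d,P,C,u,v=look("w8")
k=hull(sel(P,450,215,60,38,54));print("bar",len(k),np.median(k[:,2]),cv2.minAreaRect(k[:,:2].astype(np.float32)))
```

```text
turn 0.07 deg
after turn: tool x 0.9 y 0.6 z 68.4 mm norm 68.4
now: tool [ 0.8  0.6 68.4] pos [452.1 218.9  93.4] phi -88.23 F [-0.6  0.9  0.9] w 50.3 t 12.10
bar 2067 46.898581260921844 ((452.890380859375, 216.63934326171875), (9.733697891235352, 81.12738800048828), 2.1329405307769775)
```

View pics/w8.png

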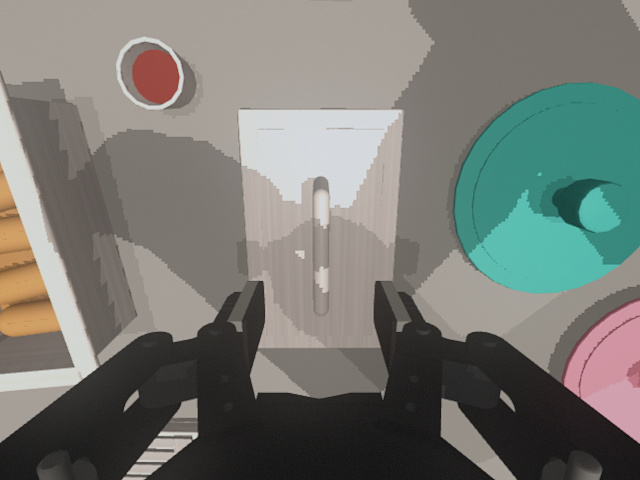

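Emit:
drive_tool:
  steps:
    - [0.001,0.0005,0.025,0,0.05]
    - [0,0,0.025,0,0.05]
    - [0,0,0.014,0,0.05]
    - [0,0,0.004,0,0.05]
    - [0,0,0,0,0.03]
    - [0,0,0,0,0.015]
    - [0,0,0,0,0.002]
    - [0,0,0,0,0.002]
    - [0,0,0,0,0.002]
    - [0,0,0,0,0.002]
    - [0,0,0,0,0.002]

```text
clock: 13.25
position: [451.8, 217.6, 26.8]
ee_rot: [0.718, -0.696, 0.0, -0.001]
contact_force: [-2.0, -0.7, 6.7]
gripper_width: 7.9
```

Emit:
drive_tool:
  steps:
    - [0,0,-0.005,0,0.002]
    - [0,0,-0.015,0,0.002]
    - [0,0,-0.04,0,0.002]
    - [0,0,-0.045,0,0.002]
    - [0,0,-0.035,0,0.002]
    - [0,0,0,0,0.002]

```text
clock: 13.85
position: [453.6, 218.8, 170.8]
ee_rot: [0.718, -0.696, 0.001, -0.006]
contact_force: [1.1, 0.2, -2.7]
gripper_width: 7.7
```

Run:
```python
from rect import *
todo([648.3,216.5,167],-82.35)
im,d,P,C,u,v=look("w9")
p,f,M,s=pose();L=(P-p)@M
# points of the bar in tool frame
k=L[(abs(L[:,1])<25)&(abs(L[:,0])<60)&(L[:,2]>-27)&(L[:,2]<-5)]
print(len(k));b=L[(abs(L[:,1])<70)&(abs(L[:,0])<120)&(L[:,2]>2)&(L[:,2]<16)];print("plate z",np.median(b[:,2]),b.min(0),b.max(0))
far=k[k[:,0]>15];print("bar y",np.median(far[:,1]),np.percentile(far[:,1],[3,97]),"x max",np.percentile(k[:,0],99.5))
```

```text
turn -5.90 deg
after turn: tool x 28.2 y -192.6 z 3.8 mm norm 194.7
now: tool [   8.3 -194.5    5.6] pos [453.6 218.8 170.8] phi -88.25 F [ 1.1  0.2 -2.7] w 7.7 t 13.85
5404
plate z 12.28129275045194 [-69.95147039 -53.08771463   2.09383324] [86.1305217  51.40774294 15.88396428]
bar y -0.9437265788039424 [-5.64181314  3.45824326] x max 42.16370338112285
```

View pics/w9.png

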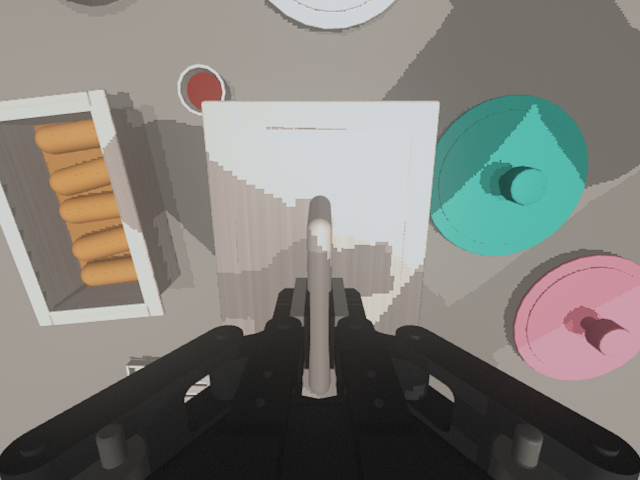

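```bash
python3 mv.py 646.3 216.4 167 -82.35
```

```text
turn -5.97 deg
after turn: tool x 27.1 y -192.6 z 0.7 mm norm 194.5
now: tool [   7.  -194.4    1.4] pos [451.8 217.6 167.7] phi -88.32 F [-0.2  0.4 -3.3] w 7.9 t 13.90
```

Emit:
drive_tool:
  steps:
    - [0,0,0,-5.97,0.002]
    - [0.0021,-0.0126,0,0,0.002]
    - [0.005,-0.036,0,0,0.002]
    - [0.005,-0.036,0,0,0.002]
    - [0.005,-0.036,0,0,0.002]
    - [0.005,-0.036,0,0,0.002]
    - [0.005,-0.036,0,0,0.002]
    - [0,0,0.03,0,0.002]
    - [0,0,0.02,0,0.002]
    - [0,0,0,0,0.002]
    - [0,0,0,0,0.002]

```text
clock: 15.0
position: [645.7, 215.2, 114.0]
ee_rot: [0.753, -0.659, -0.0, 0.002]
contact_force: [0.4, -1.1, -3.1]
gripper_width: 7.8
```

```bash
cat > relrect.py <<'E'
from rect import *
def edges(P,c0,yaw,z0,z1,hx,hy,inset):
    a=np.radians(yaw);X=np.array([np.cos(a),np.sin(a)]);Y=np.array([-X[1],X[0]])
    Q=P[(P[:,2]>z0)&(P[:,2]<z1)];l=np.c_[(Q[:,:2]-c0)@X,(Q[:,:2]-c0)@Y];r={}
    for ax,h,ho in((0,hx,hy),(1,hy,hx)):
        for s in(1,-1):
            w=l[(abs(l[:,1-ax])<ho-8)&(l[:,ax]*s>h-inset)&(l[:,ax]*s<h+12)][:,ax]*s
            if len(w)<25: r["xy"[ax]+"+-"[s<0]]=None;continue
            hh,e=np.histogram(w,np.arange(h-inset,h+12.5,1));m=np.percentile(hh[hh>0],60);k=np.nonzero(hh>=.4*m)[0]
            r["xy"[ax]+"+-"[s<0]]=(s*e[k[-1]+1],len(w))
    return r
E
python3 - <<'E'
from relrect import *
todo([646.3,216.4,117],-82.35)
p=pose()[0];zl=p[2]-8.5-26.8+26.8  # plate top near tcp z-12.. 
for n in("scene","side"):
    im,d,P,C,u,v=look("g_"+n,n)
    q=sel(P,650,216,60,95,112);print(n,"plate z",np.median(q[:,2]),len(q))
    z=np.median(q[:,2])
    print(" lid ",edges(P,[647,216],7.65,z-4,z+4,52,86,12))
    P0,_,_,_=cloud(n,np.load(n+"0.npy"),im)
    print(" pan0",edges(P0,[647,216],7.65,61,68,54,88,12))
    c=im[180:300,360:520] if n=="scene" else im[230:350,150:310]
    cv2.imwrite(f"pics/g_{n}c.png",cv2.resize(c,None,fx=4,fy=4,interpolation=2))
E
```

```text
turn -0.03 deg
after turn: tool x -1.1 y -0.8 z -3.0 mm norm 3.3
now: tool [-1.1 -0.8 -3. ] pos [645.7 215.2 114. ] phi -82.38 F [ 0.4 -1.1 -3.1] w 7.8 t 15.00
scene plate z 100.7287137633067 1235
 lid  {'x+': (np.float64(52.0), 238), 'x-': (np.float64(-53.0), 176), 'y+': None, 'y-': (np.float64(-90.0), 232)}
 pan0 {'x+': (np.float64(62.0), 318), 'x-': (np.float64(-53.0), 184), 'y+': (np.float64(86.0), 87), 'y-': (np.float64(-92.0), 192)}
side plate z 103.15038747824133 1404
 lid  {'x+': (np.float64(50.0), 182), 'x-': (np.float64(-54.0), 320), 'y+': (np.float64(87.0), 203), 'y-': (np.float64(-86.0), 32)}
 pan0 {'x+': (np.float64(65.0), 274), 'x-': (np.float64(-55.0), 250), 'y+': (np.float64(89.0), 213), 'y-': (np.float64(-87.0), 130)}
```

View pics/g_scenec.png

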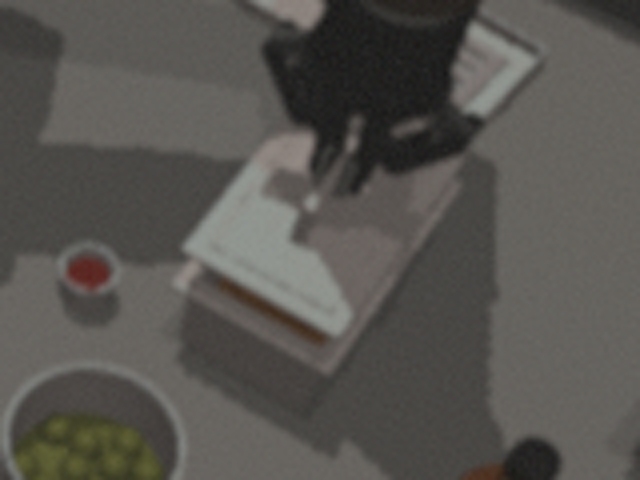

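View pics/g_sidec.png

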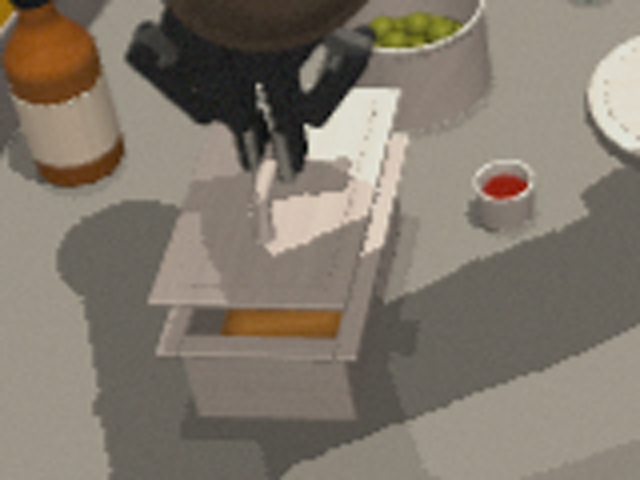

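Emit:
drive_tool:
  steps:
    - [-0.0004,-0.0015,0.006,0,0.002]
    - [0,0,0.006,0,0.002]
    - [0,0,0.006,0,0.002]
    - [0,0,0.004,0,0.002]
    - [0,0,0.003,0,0.002]
    - [0,0,0.002,0,0.002]
    - [0,0,0,0,0.002]
    - [0,0,0,0,0.002]

```text
clock: 15.9
position: [647.2, 216.5, 88.8]
ee_rot: [0.753, -0.658, 0.0, -0.0]
contact_force: [-0.4, 0.6, -3.1]
gripper_width: 7.9
```

Run:
```python
from relrect import *
todo([647.2,215.8,82],-82.35)
for n in("scene","side"):
    im,d,P,C,u,v=look("g2_"+n,n)
    c=im[180:300,360:520] if n=="scene" else im[230:350,150:310]
    cv2.imwrite(f"pics/g2_{n}c.png",cv2.resize(c,None,fx=4,fy=4,interpolation=2))
a=cv2.imread("pics/g2_scenec.png");b=cv2.imread("pics/g2_sidec.png");cv2.imwrite("pics/g2.png",cv2.resize(np.hstack([a*1.5,b]),None,fx=.62,fy=.62))
```

```text
turn 0.03 deg
after turn: tool x 0.7 y 0.1 z 6.8 mm norm 6.8
now: tool [0.7 0.1 6.8] pos [647.2 216.5  88.8] phi -82.32 F [-0.4  0.6 -3.1] w 7.9 t 15.90[ WARN:0@3.909] global loadsave.cpp:1063 imwrite_ Unsupported depth image for selected encoder is fallbacked to CV_8U.
```

View pics/g2.png

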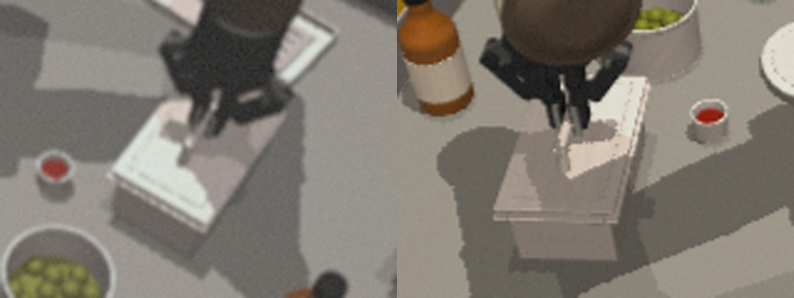

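Emit:
drive_tool:
  steps:
    - [0,0,0.002,0,0.002]
    - [0,0,0.002,0,0.002]
    - [0,0,0.001,0,0.002]
    - [0,0,0.0005,0,0.002]
    - [0,0,0,0,0.002]
    - [0,0,0,0,0.002]

```text
clock: 16.6
position: [647.1, 216.5, 83.1]
ee_rot: [0.753, -0.658, 0.0, -0.0]
contact_force: [-0.4, -0.0, -3.3]
gripper_width: 7.6
```

Emit:
drive_tool:
  steps:
    - [0,0,0.001,0,0.002]
    - [0,0,0,0,0.002]
    - [0,0,0,0,0.002]

```text
clock: 16.9
position: [647.1, 216.5, 82.1]
ee_rot: [0.753, -0.658, -0.0, -0.0]
contact_force: [0.4, 0.5, -3.2]
gripper_width: 7.8
```

Emit:
drive_tool:
  steps:
    - [0,0,0.0007,0,0.002]
    - [0,0,0,0,0.002]
    - [0,0,0,0,0.002]

```text
clock: 17.2
position: [647.2, 216.5, 81.9]
ee_rot: [0.753, -0.658, 0.0, -0.0]
contact_force: [-0.8, 0.2, 0.3]
gripper_width: 7.6
```

Emit:
drive_tool:
  steps:
    - [0,0,0.0003,0,0.002]
    - [0,0,0,0,0.01]
    - [0,0,0,0,0.014]
    - [0,0,0,0,0.02]
    - [0,0,0,0,0.03]
    - [0,0,0,0,0.03]
    - [0,0,-0.01,0,0.03]
    - [0,0,-0.03,0,0.03]
    - [0,0,-0.04,0,0.05]
    - [0,0,-0.04,0,0.06]
    - [0,0,-0.02,0,0.06]
    - [0,0,0,0,0.06]
    - [0,0,0,0,0.06]

```text
clock: 18.5
position: [646.9, 216.5, 221.7]
ee_rot: [0.753, -0.658, -0.0, -0.001]
contact_force: [-0.4, -0.2, -0.7]
gripper_width: 59.8
```

Run:
```python
from relrect import *
todo([452,-3,222],-82.35)
im,d,P,C,u,v=look("w10")
q=sel(P,647,216,60,60,78);q=q[abs(q[:,2]-69)<6];A=np.c_[q[:,:2]-[647,216],np.ones(len(q))]
for _ in range(4):
    c=np.linalg.lstsq(A,q[:,2],rcond=None)[0];m=abs(A@c-q[:,2])<1.5;A=A[m];q=q[m]
print("plane",c,len(q))
print(np.round(pose()[3]["joints"],2))
```

```text
turn 0.01 deg
after turn: tool x 191.6 y 222.4 z -0.3 mm norm 293.5
now: tool [191.5 222.4  -0.6] pos [646.9 216.5 221.7] phi -82.34 F [-0.4 -0.2 -0.7] w 59.8 t 18.50
plane [-2.50727061e-03 -7.37535731e-04  6.84011198e+01] 12794
[ 0.56  0.49  0.15 -0.   -1.23 -0.43]
```

View pics/w10.png

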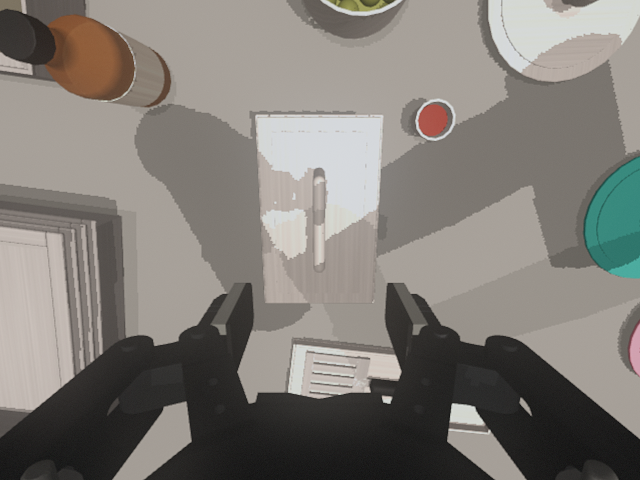

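Emit:
drive_tool:
  steps:
    - [0.01,0.012,0,0,0.06]
    - [0.024,0.028,0,0,0.06]
    - [0.026,0.03,0,0,0.06]
    - [0.026,0.03,0,0,0.06]
    - [0.026,0.03,0,0,0.06]
    - [0.026,0.03,0,0,0.06]
    - [0.026,0.03,0,0,0.06]
    - [0.02,0.024,0.02,0,0.06]
    - [0.0076,0.0084,0.02,0,0.06]
    - [0,0,0,0,0.06]
    - [0,0,0,0,0.06]

```text
clock: 19.65
position: [452.5, -3.2, 180.9]
ee_rot: [0.753, -0.658, -0.0, 0.001]
contact_force: [0.8, 0.2, -0.1]
gripper_width: 59.6
```

```bash
cat > knob.py <<'E'
from relrect import *
def knob(P,x,y):
    k=sel(P,x,y,28,47,55);k=hull(k)
    c=cv2.minEnclosingCircle(k[:,:2].astype(np.float32));return len(k),k[:,:2].mean(0),c,np.median(k[:,2])
E
python3 - <<'E'
from knob import *
todo([452,-3,180],-82.35)
im,d,P,C,u,v=look("w11")
print(knob(P,452,-3))
q=hull(sel(P,452,-3,85,10,18));c=cv2.minEnclosingCircle(q[:,:2].astype(np.float32));print(c)
p,f,M,s=pose();print("tool frame",((np.r_[knob(P,452,-3)[1],50]-p)@M))
E
```

```text
turn 0.03 deg
after turn: tool x -0.3 y 0.5 z 0.9 mm norm 1.0
now: tool [-0.3  0.5  0.9] pos [452.5  -3.2 180.9] phi -82.32 F [ 0.8  0.2 -0.1] w 59.6 t 19.65
(918, array([454.20971034,  -2.78089505]), ((454.0451354980469, -1.977205753326416), 14.749699592590332), np.float64(50.416944422827584))
((454.3447265625, -1.7985626459121704), 71.01565551757812)
tool frame [ 1.19547610e-01 -7.97398757e-01  1.31469220e+02]
```

View pics/w11.png

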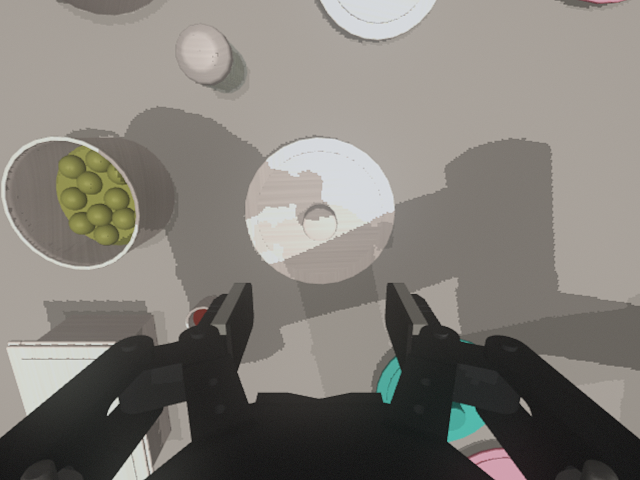

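Emit:
drive_tool:
  steps:
    - [-0.0007,0,0.03,0,0.06]
    - [0,0,0.045,0,0.06]
    - [0,0,0.04,0,0.06]
    - [0,0,0.025,0,0.06]
    - [0,0,0.013,0,0.06]
    - [0,0,0.004,0,0.055]
    - [0,0,0,0,0.045]
    - [0,0,0,0,0.035]
    - [0,0,0,0,0.02]
    - [0,0,0,0,0.02]
    - [0,0,0,0,0.02]
    - [0,0,0,0,0.02]

```text
clock: 20.9
position: [452.9, -2.1, 25.3]
ee_rot: [0.753, -0.658, 0.001, -0.001]
contact_force: [-1.6, 1.8, 7.4]
gripper_width: 28.1
```

Emit:
drive_tool:
  steps:
    - [0,0,-0.005,0,0.02]
    - [0,0,-0.015,0,0.02]
    - [0,0,-0.04,0,0.02]
    - [0,0,-0.045,0,0.02]
    - [0,0,-0.045,0,0.02]
    - [0,0,-0.015,0,0.02]
    - [0,0,0,0,0.02]
    - [0,0,0,0,0.02]

```text
clock: 21.7
position: [451.0, -2.6, 188.2]
ee_rot: [0.753, -0.659, -0.001, 0.0]
contact_force: [0.2, 0.6, -2.8]
gripper_width: 28.0
```

Run:
```python
from knob import *
todo([655.5,-215,190],-82.35)
im,d,P,C,u,v=look("w12")
p,f,M,s=pose();L=(P-p)@M
b=L[(np.hypot(L[:,0],L[:,1])<90)&(L[:,2]>4)&(L[:,2]<16)];b=b[b[:,0]>5]
h=cv2.convexHull(hull(b)[:,:2].astype(np.float32))[:,0];h=h[h[:,0]>25]
s=least_squares(lambda q:np.hypot(h[:,0]-q[0],h[:,1]-q[1])-71,[0,0],loss="soft_l1");print("lid centre tool",s.x,np.median(b[:,2]),"tilt", np.linalg.lstsq(np.c_[b[:,:2],np.ones(len(b))],b[:,2],rcond=None)[0])
```

```text
turn -0.02 deg
after turn: tool x 237.7 y -174.4 z -1.8 mm norm 294.8
now: tool [ 237.6 -174.5   -2.3] pos [451.   -2.6 188.2] phi -82.37 F [ 0.2  0.6 -2.8] w 28.0 t 21.70
lid centre tool [ 0.32787763 -1.08145215] 10.772483370878934 tilt [ 1.28947104e-02 -3.46345907e-04  1.03702717e+01]
```

View pics/w12.png

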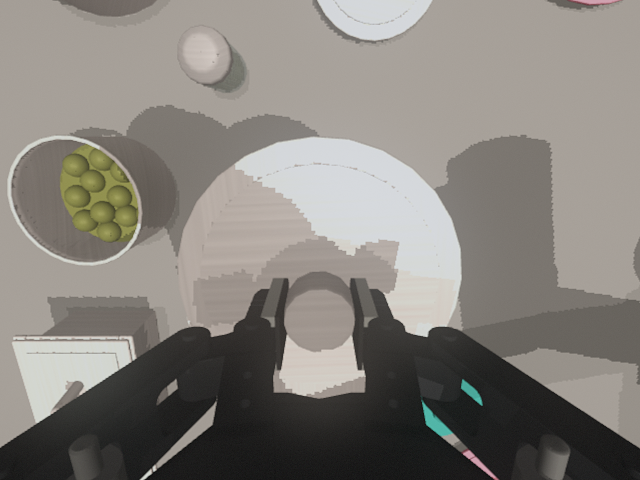

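Emit:
drive_tool:
  steps:
    - [0.015,-0.011,0,0,0.02]
    - [0.026,-0.02,0,0,0.02]
    - [0.03,-0.022,0,0,0.02]
    - [0.03,-0.022,0,0,0.02]
    - [0.03,-0.022,0,0,0.02]
    - [0.03,-0.022,0,0,0.02]
    - [0.03,-0.022,0,0,0.02]
    - [0.03,-0.022,0,0,0.02]
    - [0.017,-0.013,0.02,0,0.02]
    - [0,0,0.03,0,0.02]
    - [0,0,0.015,0,0.02]
    - [0,0,0,0,0.02]
    - [0,0,0,0,0.02]
    - [0,0,0,0,0.02]

```text
clock: 23.15
position: [659.3, -214.6, 125.9]
ee_rot: [0.753, -0.658, 0.001, -0.001]
contact_force: [0.1, 1.1, -2.6]
gripper_width: 28.1
```

```bash
cat > relc.py <<'E'
from knob import *
def hullcirc(Q,x,y,R):
    # fit circle radius R to outer boundary of a visible disc; occluded parts handled by robust outer points per angle
    a=np.arctan2(Q[:,1]-y,Q[:,0]-x);r=np.hypot(Q[:,0]-x,Q[:,1]-y);pts=[]
    for b in range(-36,36):
        m=(a>=b*np.pi/36)&(a<(b+1)*np.pi/36)
        if m.sum()>5:
            i=np.nonzero(m)[0];j=i[np.argsort(r[i])[-2]]
            if abs(r[j]-R)<9: pts.append(Q[j,:2])
    pts=np.array(pts);s=least_squares(lambda p:np.hypot(*(pts-p[:2]).T)-R,[x,y],loss="soft_l1")
    return s.x,len(pts),np.sqrt(np.mean(s.fun**2))
def rel(tag,x,y,Rl,pot):
    p=pose()[0];z=p[2]-10.5
    for n in("scene","side"):
        im,d,P,C,u,v=look(tag+n,n)
        q=sel(P,x,y,Rl+14,z-7,z+7);zz=np.median(q[:,2]);q=q[abs(q[:,2]-zz)<4]
        l=hullcirc(hull(q),x,y,Rl)
        P0=cloud(n,np.load(n+"0.npy"),im)[0];c=circ(sel(P0,x,y,90,66,74),x,y,pot,6)
        print(n,"lid",np.round(l[0],1),l[1],round(l[2],2),"z %.1f"%zz,"pot",np.round(c[:2],1),"pot-lid",np.round(np.array(c[:2])-l[0],1))
        pc=proj(n,[x,y,80])[0].astype(int);r=70
        cr=im[max(0,pc[1]-r):pc[1]+r,max(0,pc[0]-r):pc[0]+r]
        cv2.imwrite(f"pics/{tag}{n}c.png",cv2.resize(cr,(400,400),interpolation=2))
    cv2.imwrite(f"pics/{tag}.png",np.hstack([cv2.convertScaleAbs(cv2.imread(f"pics/{tag}scenec.png"),alpha=1.6),cv2.imread(f"pics/{tag}sidec.png")]))
E
python3 - <<'E'
from relc import *
todo([657,-215,120],-82.35)
rel("L1",657,-215,71,68.5)
E
```

```text
turn 0.08 deg
after turn: tool x 0.1 y 2.3 z 5.9 mm norm 6.4
now: tool [0.1 2.3 5.9] pos [ 659.3 -214.6  125.9] phi -82.27 F [ 0.1  1.1 -2.6] w 28.1 t 23.15
scene lid [ 660.1 -216.5] 52 1.5 z 114.6 pot [ 658.8 -217.2] pot-lid [-1.3 -0.7]
side lid [ 658.  -216.9] 51 4.44 z 115.0 pot [ 655.4 -214.3] pot-lid [-2.6  2.7]
```

View pics/L1.png

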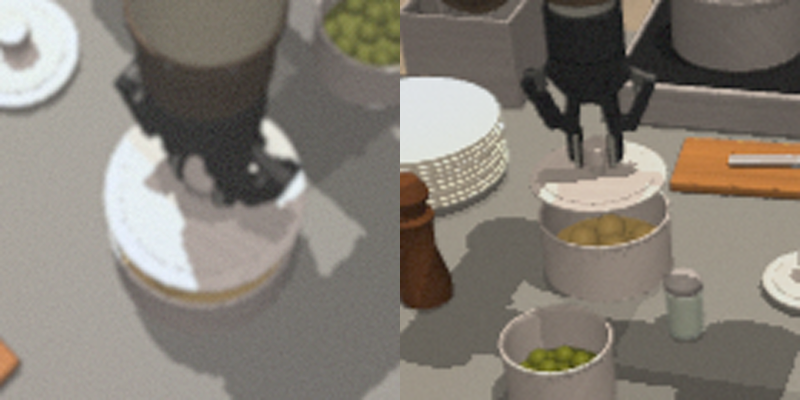

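Emit:
drive_tool:
  steps:
    - [-0.0004,0.002,0.008,0,0.02]
    - [0,0,0.01,0,0.02]
    - [0,0,0.006,0,0.02]
    - [0,0,0.004,0,0.02]
    - [0,0,0,0,0.02]
    - [0,0,0,0,0.02]

```text
clock: 23.85
position: [656.5, -214.8, 96.0]
ee_rot: [0.753, -0.658, 0.0, 0.0]
contact_force: [0.4, -0.2, -2.0]
gripper_width: 28.5
```

Run:
```python
from relc import *
todo([657,-215,85],-82.35)
rel("L2",657,-215,71,68.5)
```

```text
turn 0.03 deg
after turn: tool x 0.3 y -0.5 z 11.0 mm norm 11.0
now: tool [ 0.3 -0.5 11. ] pos [ 656.5 -214.8   96. ] phi -82.32 F [ 0.4 -0.2 -2. ] w 28.5 t 23.85
scene lid [ 657.2 -216.7] 53 1.55 z 84.6 pot [ 658.8 -217.2] pot-lid [ 1.6 -0.6]
side lid [ 656.2 -216.9] 50 4.15 z 85.2 pot [ 655.4 -214.3] pot-lid [-0.8  2.7]
```

View pics/L2.png

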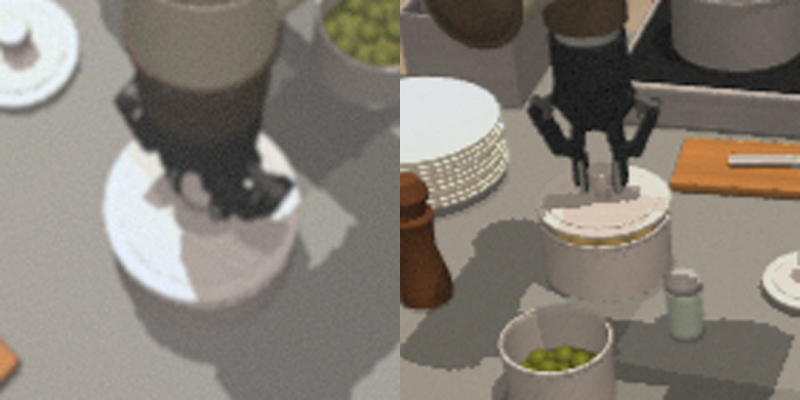

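Emit:
drive_tool:
  steps:
    - [-0.0005,-0.0004,0.003,0,0.02]
    - [0,0,0.003,0,0.02]
    - [0,0,0.002,0,0.02]
    - [0,0,0.0015,0,0.02]
    - [0,0,0,0,0.02]
    - [0,0,0,0,0.02]

```text
clock: 24.55
position: [656.7, -214.2, 86.6]
ee_rot: [0.753, -0.658, 0.0, 0.0]
contact_force: [-0.1, -0.3, -2.4]
gripper_width: 28.0
```

Emit:
drive_tool:
  steps:
    - [0,0,0.001,0,0.02]
    - [0,0,0,0,0.02]
    - [0,0,0,0,0.02]

```text
clock: 24.85
position: [656.7, -214.1, 85.6]
ee_rot: [0.753, -0.658, 0.0, -0.0]
contact_force: [-0.2, 0.6, -1.9]
gripper_width: 28.4
```

Emit:
drive_tool:
  steps:
    - [0,0,0.001,0,0.02]
    - [0,0,0,0,0.02]
    - [0,0,0,0,0.02]

```text
clock: 25.15
position: [656.8, -214.2, 85.5]
ee_rot: [0.753, -0.658, 0.0, -0.0]
contact_force: [-1.6, 0.9, 2.1]
gripper_width: 27.8
```

Contact with the rim. Press slightly further and release.

Emit:
drive_tool:
  steps:
    - [0,0,0.0003,0,0.02]
    - [0,0,0,0,0.033]
    - [0,0,0,0,0.04]
    - [0,0,0,0,0.05]
    - [0,0,0,0,0.06]
    - [0,0,-0.01,0,0.06]
    - [0,0,-0.03,0,0.06]
    - [0,0,-0.045,0,0.06]
    - [0,0,-0.045,0,0.06]
    - [0,0,0,0,0.06]
    - [0,0,0,0,0.06]

```text
clock: 26.25
position: [657.3, -214.1, 216.9]
ee_rot: [0.753, -0.658, 0.002, -0.001]
contact_force: [-0.6, 0.2, -0.7]
gripper_width: 59.9
```

```bash
cat > chk.py <<'E'
from relc import *
def plane(P,x,y,R,z):
    q=sel(P,x,y,R,z-7,z+7);q=q[np.hypot(q[:,0]-x,q[:,1]-y)<R];A=np.c_[q[:,:2]-[x,y],np.ones(len(q))]
    for _ in range(4):
        c=np.linalg.lstsq(A,q[:,2],rcond=None)[0];m=abs(A@c-q[:,2])<1.5;A=A[m];q=q[m]
    print("plane slope/height",np.round(c,4),len(q))
E
python3 - <<'E'
from chk import *
todo([432,-207,215],-82.35)
im,d,P,C,u,v=look("w13");plane(P,657,-215,68,74)
print(hullcirc(hull(sel(P,657,-215,85,69,79)),657,-215,71))
E
```

```text
turn 0.02 deg
after turn: tool x -37.1 y 222.4 z 1.9 mm norm 225.5
now: tool [-37.1 222.4   0.9] pos [ 657.3 -214.1  216.9] phi -82.33 F [-0.6  0.2 -0.7] w 59.9 t 26.25
plane slope/height [-4.00000e-03  2.00000e-03  7.26063e+01] 16207
(array([ 656.80199845, -214.36953713]), 72, np.float64(0.7830148611690801))
```

View pics/w13.png

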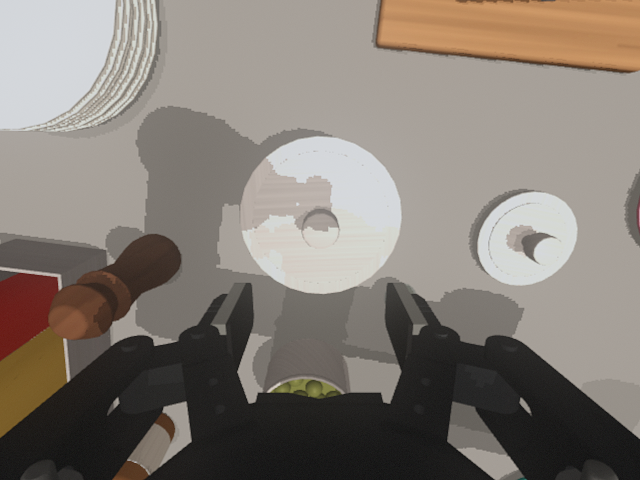

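Emit:
drive_tool:
  steps:
    - [-0.002,0.012,0,0,0.06]
    - [-0.005,0.03,0,0,0.06]
    - [-0.006,0.036,0,0,0.06]
    - [-0.006,0.036,0,0,0.06]
    - [-0.006,0.036,0,0,0.06]
    - [-0.006,0.036,0.01,0,0.06]
    - [-0.006,0.036,0.025,0,0.06]
    - [0,0,0,0,0.06]
    - [0,0,0,0,0.06]

```text
clock: 27.2
position: [429.9, -207.1, 178.0]
ee_rot: [0.753, -0.658, -0.001, 0.001]
contact_force: [0.9, 0.4, 0.3]
gripper_width: 59.9
```

Run:
```python
from relc import *
im,d,P,C,u,v=look("w14")
k=knob(P,432,-207);print(k);print(hullcirc(hull(sel(P,432,-207,65,10,18)),432,-207,53))
todo([k[1][0]-1.6,k[1][1],24],-82.35)
```

```text
(942, array([ 436.17797923, -208.51137803]), ((435.9754333496094, -207.7859344482422), 14.826457023620605), np.float64(50.796998623720924))
(array([ 436.34331276, -207.81108579]), 72, np.float64(0.7431109202815886))
turn 0.04 deg
after turn: tool x 1.6 y -2.5 z 155.1 mm norm 155.1
now: tool [  1.5  -2.6 155.1] pos [ 431.9 -207.3  179.1] phi -82.31 F [0.5 0.2 0.3] w 60.2 t 27.25
```

View pics/w14.png

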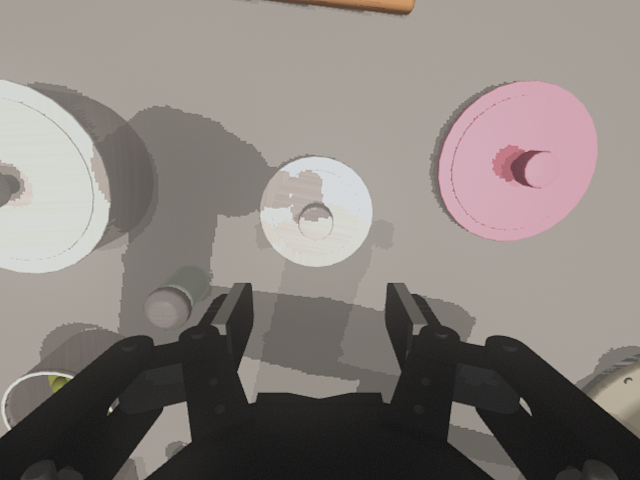

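Emit:
drive_tool:
  steps:
    - [0.001,-0.0025,0.03,0,0.06]
    - [0,0,0.045,0,0.06]
    - [0,0,0.04,0,0.06]
    - [0,0,0.025,0,0.06]
    - [0,0,0.011,0,0.06]
    - [0,0,0.004,0,0.055]
    - [0,0,0,0,0.045]
    - [0,0,0,0,0.035]
    - [0,0,0,0,0.02]
    - [0,0,0,0,0.02]
    - [0,0,0,0,0.02]
    - [0,0,0,0,0.02]

```text
clock: 28.45
position: [434.9, -207.9, 25.8]
ee_rot: [0.753, -0.658, 0.001, -0.0]
contact_force: [-1.9, 0.7, 7.1]
gripper_width: 28.0
```

Emit:
drive_tool:
  steps:
    - [0,0,-0.005,0,0.02]
    - [0,0,-0.015,0,0.02]
    - [0,0,-0.04,0,0.02]
    - [0,0,-0.045,0,0.02]
    - [0,0,-0.045,0,0.02]
    - [0,0,-0.015,0,0.02]
    - [0,0,0,0,0.02]
    - [0,0,0,0,0.02]

```text
clock: 29.25
position: [433.5, -207.4, 188.7]
ee_rot: [0.753, -0.658, -0.001, -0.0]
contact_force: [-1.1, 0.3, -3.1]
gripper_width: 28.4
```

Run:
```python
from knob import *
im,d,P,C,u,v=look("w15")
todo([643,2.5,190],-82.35)
p,f,M,s=pose();L=(P-p)@M
b=L[(np.hypot(L[:,0],L[:,1])<70)&(L[:,2]>4)&(L[:,2]<18)];b=b[b[:,0]>5]
h=cv2.convexHull(hull(b)[:,:2].astype(np.float32))[:,0];h=h[h[:,0]>25]
s=least_squares(lambda q:np.hypot(h[:,0]-q[0],h[:,1]-q[1])-53,[0,0],loss="soft_l1");print("lid centre tool",s.x,np.median(b[:,2]),"tilt", np.linalg.lstsq(np.c_[b[:,:2],np.ones(len(b))],b[:,2],rcond=None)[0])
```

```text
turn -0.01 deg
after turn: tool x -180.1 y -235.9 z -2.2 mm norm 296.8
now: tool [-180.1 -235.9   -2.5] pos [ 433.1 -207.4  187.8] phi -82.36 F [-0.2  0.2 -1.5] w 27.9 t 29.30
lid centre tool [-0.87701701 -1.14017422] 11.389974878349934 tilt [ 2.25431088e-02 -1.18908278e-03  1.08384882e+01]
```

View pics/w15.png

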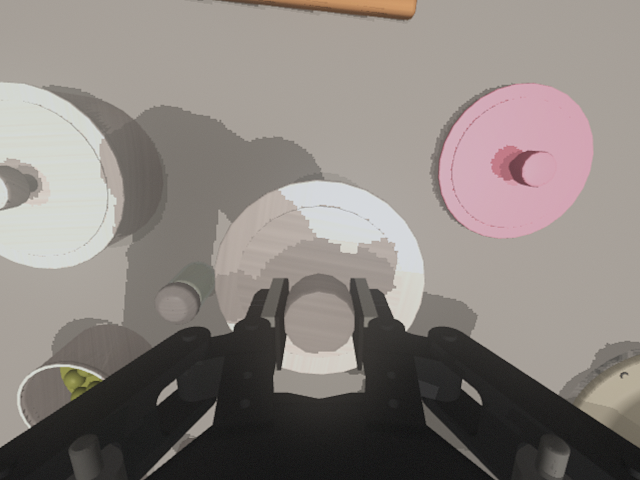

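Emit:
drive_tool:
  steps:
    - [-0.0096,-0.0123,0,0,0.02]
    - [-0.019,-0.025,0,0,0.02]
    - [-0.023,-0.03,0,0,0.02]
    - [-0.023,-0.03,0,0,0.02]
    - [-0.023,-0.03,0,0,0.02]
    - [-0.023,-0.03,0,0,0.02]
    - [-0.023,-0.03,0,0,0.02]
    - [-0.023,-0.03,0,0,0.02]
    - [-0.014,-0.019,0.02,0,0.02]
    - [0,0,0.03,0,0.02]
    - [0,0,0.015,0,0.02]
    - [0,0,0,0,0.02]
    - [0,0,0,0,0.02]
    - [0,0,0,0,0.02]

```text
clock: 30.7
position: [645.2, 3.0, 125.1]
ee_rot: [0.753, -0.658, 0.001, -0.001]
contact_force: [0.5, 0.8, -1.3]
gripper_width: 28.5
```

Run:
```python
from relc import *
todo([643.5,3,120],-82.35)
rel("S1",643.5,3,53,50.5)
```

```text
turn 0.04 deg
after turn: tool x -0.2 y 1.7 z 5.1 mm norm 5.4
now: tool [-0.2  1.7  5.1] pos [645.2   3.  125.1] phi -82.31 F [ 0.5  0.8 -1.3] w 28.5 t 30.70
scene lid [646.1   2.9] 48 1.98 z 112.9 pot [6.451e+02 2.000e-01] pot-lid [-1.  -2.7]
side lid [643.9   1.9] 54 3.65 z 113.8 pot [641.8   3.7] pot-lid [-2.1  1.8]
```

View pics/S1.png

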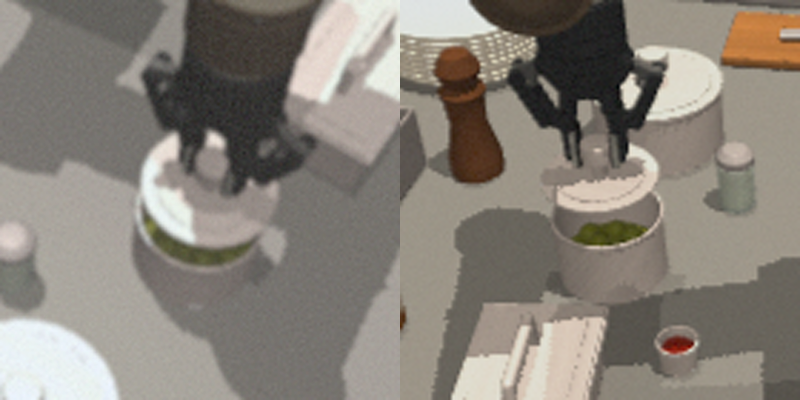

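Emit:
drive_tool:
  steps:
    - [0.0003,0.0015,0.008,0,0.02]
    - [0,0,0.01,0,0.02]
    - [0,0,0.006,0,0.02]
    - [0,0,0.003,0,0.02]
    - [0,0,0,0,0.02]
    - [0,0,0,0,0.02]

```text
clock: 31.4
position: [643.1, 2.3, 97.3]
ee_rot: [0.753, -0.658, 0.0, 0.0]
contact_force: [-0.4, -0.1, -1.2]
gripper_width: 28.4
```

Run:
```python
from relc import *
todo([643.5,3,85],-82.35)
rel("S2",643.5,3,53,50.5)
```

```text
turn 0.03 deg
after turn: tool x -0.7 y -0.5 z 12.3 mm norm 12.3
now: tool [-0.7 -0.5 12.3] pos [643.1   2.3  97.3] phi -82.32 F [-0.4 -0.1 -1.2] w 28.4 t 31.40
scene lid [643.7   2.2] 47 1.96 z 85.1 pot [6.451e+02 2.000e-01] pot-lid [ 1.4 -2. ]
side lid [642.6   1.1] 49 3.61 z 85.9 pot [641.8   3.7] pot-lid [-0.8  2.6]
```

View pics/S2.png

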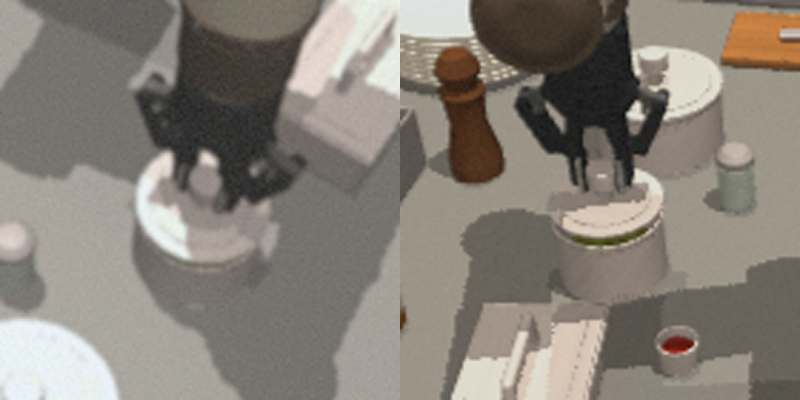

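Aligned to about 1 mm; lower.

Emit:
drive_tool:
  steps:
    - [0,0,0.003,0,0.02]
    - [0,0,0.003,0,0.02]
    - [0,0,0.002,0,0.02]
    - [0,0,0.0015,0,0.02]
    - [0,0,0.001,0,0.02]
    - [0,0,0,0,0.02]
    - [0,0,0,0,0.02]

```text
clock: 32.2
position: [643.0, 2.3, 86.8]
ee_rot: [0.753, -0.658, 0.0, -0.0]
contact_force: [0.3, -1.3, -1.5]
gripper_width: 28.2
```

Emit:
drive_tool:
  steps:
    - [0,0,0.001,0,0.02]
    - [0,0,0,0,0.02]
    - [0,0,0,0,0.02]

```text
clock: 32.5
position: [643.1, 2.3, 85.9]
ee_rot: [0.753, -0.658, 0.0, -0.0]
contact_force: [-0.3, -0.2, -0.5]
gripper_width: 28.6
```

Emit:
drive_tool:
  steps:
    - [0,0,0.0007,0,0.02]
    - [0,0,0,0,0.02]
    - [0,0,0,0,0.02]

```text
clock: 32.8
position: [643.1, 2.3, 85.9]
ee_rot: [0.753, -0.658, 0.0, -0.0]
contact_force: [-2.1, 1.7, 4.2]
gripper_width: 28.1
```

Seated. Release and back off, then move clear for a final look.

Emit:
drive_tool:
  steps:
    - [0,0,0,0,0.033]
    - [0,0,0,0,0.04]
    - [0,0,0,0,0.05]
    - [0,0,0,0,0.06]
    - [0,0,-0.01,0,0.06]
    - [0,0,-0.03,0,0.06]
    - [0,0,-0.045,0,0.06]
    - [0,0,-0.045,0,0.06]
    - [0,0,0,0,0.06]
    - [0,0,0,0,0.06]

```text
clock: 33.8
position: [643.5, 2.5, 217.5]
ee_rot: [0.753, -0.658, 0.001, -0.002]
contact_force: [0.1, -0.3, -0.4]
gripper_width: 59.9
```

Run:
```python
from chk import *
im,d,P,C,u,v=look("w16");plane(P,643,2.5,50,74)
print(hullcirc(hull(sel(P,643,2.5,65,69,79)),643,2.5,53))
todo([420,-60,230])
```

```text
plane slope/height [-3.90000e-03  6.00000e-04  7.26956e+01] 8133
(array([642.9372953 ,   2.86060671]), 72, np.float64(0.6757285286369701))
now: tool [ 32.1 228.9 -14.6] pos [642.6   2.3 215.6] phi -82.34 F [-0.3 -0.6 -1.1] w 60.3 t 33.85
```

View pics/w16.png

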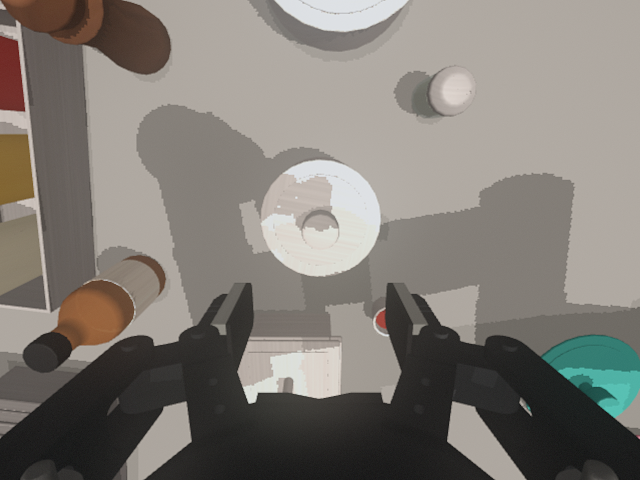

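Move away toward the starting side so the fixed cameras see everything.

Emit:
drive_tool:
  steps:
    - [0.01,0.02,-0.01,0,0.06]
    - [0.025,0.03,0,0,0.06]
    - [0.03,0.03,0,0,0.06]
    - [0.03,0.03,0,0,0.06]
    - [0.03,0.03,0,0,0.06]
    - [0.03,0.03,0,0,0.06]
    - [0.035,0.025,0,0,0.06]
    - [0.035,0.025,0,0,0.06]
    - [0.035,0.02,0,0,0.06]
    - [0.035,0.02,0,0,0.06]
    - [0.035,0.02,0,0,0.06]
    - [0.035,0.01,0,0,0.06]
    - [0.03,0,0,0,0.06]
    - [0,0,0,0,0.06]
    - [0,0,0,0,0.06]

```text
clock: 35.35
position: [407.4, -427.8, 223.1]
ee_rot: [0.752, -0.659, -0.002, 0.0]
contact_force: [-0.2, 0.0, -0.3]
gripper_width: 59.8
```

Run:
```python
from chk import *
for n in("scene","side"):
    im,d,P,C,u,v=look("f_"+n,n);P0=cloud(n,np.load(n+"0.npy"),im)[0]
    print(n)
    for nm,x,y,Rl,pr in(("L",657,-215,71,68.5),("S",643,2.5,53,50.5)):
        l=hullcirc(hull(sel(P,x,y,Rl+12,70,79)),x,y,Rl);c=circ(sel(P0,x,y,90,66,74),x,y,pr,6);k=sel(P,x,y,25,105,116)
        print(nm,"lid",l,"pot",c[:2],"knob",k[:,:2].mean(0),np.median(k[:,2]));plane(P,x,y,Rl-3,74)
    plane(P,647,216,50,69)
    print(edges(P,[647,216],7.65,65,73,52,86,12),edges(P,[647,216],7.65,60,66,54,88,12))
    for nm,x,y,za,zb in(("salt",550,-115,60,78),("cup",548,117,24,34)):
        a=sel(P,x,y,28,za,zb);b=sel(P0,x,y,28,za,zb);print(nm,a[:,:2].mean(0)-b[:,:2].mean(0),len(a),len(b))
    c=im[130:420,220:520] if n=="scene" else im[160:440,150:420]
    cv2.imwrite(f"pics/f_{n}c.png",cv2.resize(cv2.convertScaleAbs(c,alpha=1.5 if n=="scene" else 1),None,fx=2,fy=2,interpolation=2))
```

```text
scene
L lid (array([ 658.77873938, -217.32050199]), 72, np.float64(1.7269703818034474)) pot (np.float64(658.8409945213956), np.float64(-217.2484695372674)) knob [ 659.0635553  -217.57668668] 109.14414088308752
plane slope/height [ 1.50000e-03 -1.00000e-03  7.41821e+01] 1888
S lid (array([6.44567335e+02, 1.47956465e-01]), 72, np.float64(2.428305592714145)) pot (np.float64(645.1435294785399), np.float64(0.1789101904735174)) knob [ 6.44916851e+02 -3.35276184e-01] 109.05096980864698
plane slope/height [-9.0000e-04 -4.0000e-03  7.3835e+01] 659
plane slope/height [-2.00000e-03 -2.40000e-03  6.90133e+01] 543
{'x+': (np.float64(53.0), 288), 'x-': (np.float64(-52.0), 198), 'y+': (np.float64(85.0), 95), 'y-': (np.float64(-90.0), 210)} {'x+': (np.float64(56.0), 89), 'x-': (np.float64(-54.0), 52), 'y+': None, 'y-': (np.float64(-91.0), 84)}
salt [-0.01658757 -0.26428694] 196 190
cup [ 0.23015635 -0.06149496] 63 65
side
L lid (array([ 656.32658712, -215.85585562]), 49, np.float64(4.093886963405674)) pot (np.float64(655.4109437502552), np.float64(-214.26745324022005)) knob [ 654.25377408 -211.28101249] 109.32676348545681
plane slope/height [ 1.10000e-03 -1.50000e-03  7.44128e+01] 488
S lid (array([641.94260144,   1.75502982]), 56, np.float64(3.5917225778326833)) pot (np.float64(641.8346610655834), np.float64(3.715149647690552)) knob [640.48287924   5.75879972] 109.48526090605242
plane slope/height [-8.8000e-03 -1.4000e-03  7.4539e+01] 399
plane slope/height [-1.50000e-03 -1.20000e-03  6.96335e+01] 696
{'x+': (np.float64(51.0), 228), 'x-': (np.float64(-54.0), 321), 'y+': (np.float64(88.0), 240), 'y-': (np.float64(-86.0), 116)} {'x+': None, 'x-': (np.float64(-56.0), 69), 'y+': (np.float64(90.0), 85), 'y-': None}
salt [-0.65334339 -0.28062454] 92 94
cup [-0.43973243 -0.12136198] 73 77
```

View pics/f_scenec.png

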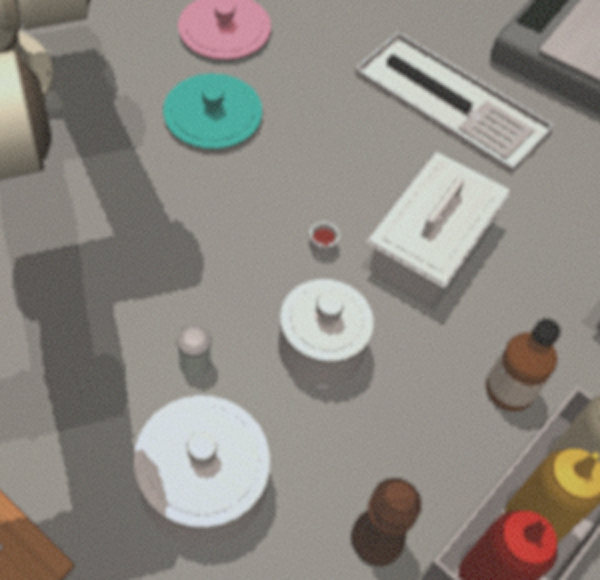

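View pics/f_sidec.png

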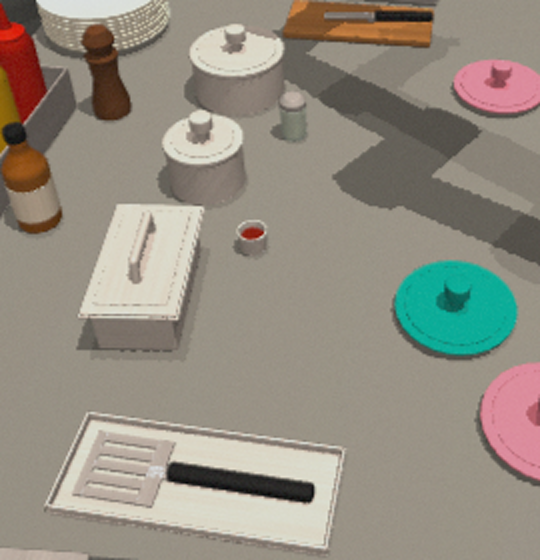

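Everything is in place: the plates are level at 69 and 74 mm, and the turner lies flat in its tray. I'm handing in the job.

```bash
python3 -c "
from bench import arm
print(arm.job_done(), arm.read_state()['clock'])"
```

```text
the job is handed in; nothing more can be done
the job is handed in; nothing more can be done
```

The job is handed in: the turner is in its tray and all three containers have their lids on. It took about 35 s of the 120 s allowed. I laid the turner in the rest first, then put the lids on the rectangular pan, the large pot and the small pot. Each lid was lowered until it touched the rim, then released.

**Final checks, arm clear of everything:**
- **Lids seated:** the plates are level. Their tops measure about 69 mm on the pan and 74 mm on both pots, which is the rim height plus the plate thickness.
- **Lids centred:** the lids sit within about 1 to 2 mm of their container centres.
- **Turner:** it lies flat inside the tray walls.
- **Salt shaker and cup:** neither moved by more than about 0.7 mm, which is within the measuring noise.

**Disagreements:**
- The two fixed cameras differ from each other by 3 to 5 mm in absolute position. I therefore compared lid and container within the same camera.
- The side camera's circle fits for the round lids were poor, at 3.6 to 4.1 mm scatter; the scene camera's were better, at 1.7 to 2.4 mm.
- The wrist camera reads the lid heights about 1 mm low and is about 1 to 2 mm off sideways.

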